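# Tip a stamping die out of its tray and set it in the press chase

### The arm

A 6-joint arm with a two-finger parallel gripper is mounted at the origin on the work surface; the furniture and walls round the work are solid. World frame = base frame: x ahead of the robot, y to its left, z up, the work surface at z = 0. Lengths are in mm, angles in rad, forces in N, time in s.
With the tool pointing down it reaches from about 275 to 750 mm from the base axis. Payload 10.2 kg.
Tool frame: the origin (TCP) lies between the finger pads; the fingertips stand 8 mm ahead of it and the grasp point (between the pads) lies 11 mm behind it (env.tcp_to_tips is the distance from the TCP to the fingertips, in mm); y points along the fingers, x is the direction in which the jaws open and shut, and the axes are right-handed (so a half turn about y gives the same grasp; the last joint's range is limited). The gripper opens to 88 mm and grips with 3 to 60 N. Pads are 18 mm wide; open, the fingers measure 123 mm over their backs; the gripper's body (75 mm by 187 mm) begins 45 mm behind the grasp point.
Start: joints at [1.028, 0.313, 1.498, -0, 1.331, -0.223], TCP at [165.061, 498.384, 246.72] pointing down, gripper open.
Joint ranges: [-2.94, 2.94], [-0.97, 2.17], [0.19, 2.56], [-1.23, 4.37], [0.02, 3.11], [-2.88, 2.88]. Speed limits (rad/s): [2.39, 2.39, 3.01, 3.14, 3.14, 3.14].

### API

Orientations are given as a unit quaternion [w, x, y, z].
In Python, from rig import env gives the robot as it stands.
- The arm moves only by the tool servo_tool, never from a script. Its argument "motion" is a list that holds one entry, the list of rows, each a list of 7 numbers: the shift along the tool's x, y, z in mm, then the turn, a rotation vector about the tool's x, y, z in degrees, then the opening, from 0 (shut) to 1 (fully open). In form: [[[tx, ty, tz, rx, ry, rz, fingers], ...]]. A call has 1 to 8 rows; each row is the pose to reach, as a shift and turn from the pose commanded when the call began, along the tool's axes at that moment; what a row does not reach only later rows make up. A row lasts 1/8 s, in which the tool goes at most 62.5 mm and 10.7 degrees, less where a joint would pass 70% of its speed; a pose out of reach is approached as far as the arm can. A call with a gripper value outside its range is refused whole. The fingers move at their own pace and stop on an object; the grip force is fixed at half the most. Time passes only in rows, so rows that repeat a pose let the fingers close. It gives the time, the measured TCP pose, the force and the opening at its end, in the units of the state.
- env.observe(): the state, without advancing time (a new reading comes with each control period).
- env.snapshot(name): name is "scene" or "side" or "wrist"; returns a dict with "image" (384x512x3 uint8, red, green, blue), "intrinsics" (3x3 intrinsics, pixels), "eye" and "attitude" of the camera in the world. Camera axes: x right, y down, z forward; pixel columns grow to the right and rows downward; lengths in mm; the calibration is good to about 2 mm. A picture is of the moment at which its call begins. There is no depth.
- env.finish_job(): hands the job in, once; it reports no verdict.
Trained networks look in the newest picture that a camera, given by its name, has taken for a name from the list of things; names that differ only in an ending like _2 or _b are one class to them, and where a whole thing is asked for, a point or a joint stands for the part that bears it (a point fixed in the world has none). Each returns a list of dicts, best first, with "p" (0 to 1); they miss things now and then, are a little off and sometimes report something else, mostly with a low value. They report only what shows in the picture. A call takes as long as a camera call. They do not tell look-alikes from the thing itself.
- env.regions_of(camera, name): "mask" (384x512 bool, what is visible of it) and "position" ([column, row] in pixels, amid what is visible of it).
- env.mark_of(camera, name): "position" ([column, row] in pixels: a listed point, or the origin of a listed thing).
The state is a dict: "t": time; "joints": joint angles; "dq": joint speeds; "joint_torque": joint torques, N m; "tcp_pos": TCP position; "orientation": TCP orientation; "force": force on the tool from outside, world axes, zero at the start; "ft_torque": the same for the moment, N m; "finger_gap": finger opening in mm.
Only numpy, scipy, OpenCV 4.12 (cv2) and the standard library are available. Lean on these libraries where they do the work, as an engineer would, in place of code of your own. Each camera call takes 0.05 s, during which the arm holds its last target.

### The job

Load the foil-press chase with the round-motif die. Slide the tray's cover back along its rails until all three pockets are open, press down the far end (beside the opened cover) of the die with the round motif and draw it back a little so that it stays tipped up in its pocket, take it by the raised end and lay it flat on the bare bench, motif up, and let go. Then take it again by its two ends and lower it, without dropping it, motif up, flat onto the bed of the chase, centred between the cheeks; leave the other dies, the cover in its rails and everything else alone.

Things in the scene. Friction and masses are not known exactly. Their poses are not given: they have to be found in the camera images.
- tray: Fixed wooden die tray, 180 (x) x 159 (y) x 36 mm high; origin at the centre of its underside, x from its front edge (x = -90) to its back. Three pockets at y = -48, 0, +48 mm, each 39 wide, from x = -80 to -7.5, dividers 9 and side walls 12 mm thick. Behind them (x = 0.5 to 84) an open compartment with a marker. Rails 5 mm high on the side walls from x = -48 to the back; end stop at x = 84, 5 mm high.
- tip_edge (a point): Tipping edge of the middle pocket; the same in each, at x = -45.7, z = 28 mm in the tray (8 below its top). In front of it the floor is a level ledge; behind it falls at 38 degrees to a stop at x = -14. Waxed (friction 0.2): a die pressed down behind the edge and drawn back about 6 mm slides to the stop and stays tipped at 38 degrees by itself; only pressed, it may fall back when let go.
- raised_end (a point): Where the front end of a die stands once tipped, shown for the middle pocket (x = -67 mm in the tray, the same in each pocket): the corner of its underside there is about 9 mm, its upper edge 13 mm above the tray's top (z = 36 mm), so its sides can be gripped across its 36 mm width above the tray's top.
- cover: Loose plywood cover, 80 (x) x 148 (y) x 5 mm, 0.16 kg, lying on the tray's top between the rails (1.5 mm play). Origin at the centre of its underside, axes as the tray's. It starts over the pockets (x = -46 to -39 mm in the tray) and slides toward the tray's back until it meets the end stop (x = 44 mm). All pockets are open when its x in the tray is over 34 mm.
- cover_bar (a point): Middle of the upright wooden finger bar across the cover, 12 mm (x) x 70 mm (y), which stands 22 mm above the cover's top face; this point is 11 mm below the bar's top.
- die_round: The wanted die: loose brass plate 64 (x) x 36 (y) x 5 mm, 0.1 kg, plain at both ends, with a round rosette 28 mm across standing 2 mm proud in the middle of its top. Origin at the centre of its underside, z up out of the motif. It starts level in one of the pockets (any), under the cover, axes as the tray's, origin at x = -47.2, z = 28 mm in the tray.
- die_diamond: Another brass die of the same plate size with a diamond motif, level in another pocket. Must stay as it is.
- die_bars: Another brass die of the same plate size with three parallel bars as motif, level in another pocket. Must stay as it is.
- chase: Fixed metal chase (die holder): base 150 (x) x 92 (y) x 8 mm, wooden handle 25 mm thick out to x = -158; origin at the centre of its underside. Two cheeks, x = -63 to 63 and y = +-20 to +-32 mm, top at z = 32; the channel between them is 40 wide, its floor at z = 8. Thumb screws out to y = +-45.
- chase_bed (a point): Centre of the top of the chase's raised bed (46 mm long in x, top 16 mm above the bench, between the cheeks); the die's origin belongs here, its length along the chase's x, either way round. Its ends overhang the bed by 9 mm, with room below for fingertips.
- thread_spool: Bystander: thread spool, 45 mm across, 59 mm high, standing; origin under its centre.
- ink_bottle: Bystander: small dropper bottle, 34 mm across, 102 mm high, standing; origin under its centre.
- try_weight: Bystander: dark lead pattern weight, 50 x 66 x 59 mm; origin under its centre.
Not all that is in view belongs to the job. There is more than one size of the tray; the one meant has the size given above. Leave any blue look-alike of the cover alone.

How it is judged:
By the outcome, as a careful person would: the job done as asked, in the order asked, and still so for the second after the job is handed in, with the robot touching nothing.
It also fails if it takes over 72 s, if anything falls off the work surface, if the arm or the gripper's body presses on something with over 40 N, if the wrist force passes 120 N, or if a joint passes its speed limit or range.

## Working session

There is one attempt and no reset: what is moved stays moved. The work goes in short steps, Python scripts to look and compute and a tool call to move; the robot and the scene stay as the last step left them, time stands still between calls to the robot, and variables do not carry over. Pictures are saved under pics/ and viewed, and the job is handed in when it is done.

Besides the shell and the picture viewer there is one more tool, called after "Request:" in YAML: its name, and indented under it one key for each argument. servo_tool: Moves the arm, as the interface text tells. Its arguments: {"type":"object","properties":{"motion":{"type":"array"}},"required":["motion"]}

```bash
ls; mkdir -p pics
cat > h.py <<'E'
import numpy as np, cv2
from scipy.spatial.transform import Rotation as R
from rig import env
def snap(cam,fn=None):
    s=env.snapshot(cam)
    if fn: cv2.imwrite('pics/'+fn,s['image'][:,:,::-1])
    return s
def att(s):
    a=np.array(s['attitude'],float)
    return a if a.shape==(3,3) else R.from_quat(a[[1,2,3,0]]).as_matrix()
def ray(s,px):
    K=np.array(s['intrinsics']);d=np.linalg.inv(K)@np.array([px[0],px[1],1.]);d=att(s)@d
    return np.array(s['eye'],float),d/np.linalg.norm(d)
def onz(s,px,z):
    e,d=ray(s,px);return e+d*(z-e[2])/d[2]
def proj(s,P):
    K=np.array(s['intrinsics']);c=att(s).T@(np.array(P,float)-np.array(s['eye']));p=K@c;return p[:2]/p[2]
def st():
    o=env.observe();print('t',o['t'],'tcp',np.round(o['tcp_pos'],1),'q',np.round(o['orientation'],4),'F',np.round(o['force'],1),'gap',o['finger_gap'],'j',np.round(o['joints'],3))
    return o
E
python3 - <<'E'
from h import *
st()
for c in ['scene','side','wrist']:
    s=snap(c,c+'0.png');print(c,s['eye'],s['attitude'],s['intrinsics'])
    for n in ['tray','tip_edge','cover','cover_bar','chase','chase_bed','die_round','thread_spool','ink_bottle','try_weight']:
        m=env.mark_of(c,n);print(n,[(np.round(k['position'],1).tolist(),round(k['p'],2)) for k in m][:4])
E
```

```text
pics
t 0.0 tcp [164.9 498.2 246.1] q [-0.5731  0.5734  0.4136 -0.4144] F [-0.3 -0.3 -0.1] gap 88.27716643102445 j [ 1.028  0.313  1.498  0.     1.331 -0.223]
scene [1563.35683742  363.60771398  799.31557103] [-0.26321552  0.49565702  0.72221917 -0.40427859] [[449.79901763   0.         250.25230748]
 [  0.         449.79901763 192.0252805 ]
 [  0.           0.           1.        ]]
tray [([339.1, 192.4], 0.69), ([344.8, 243.3], 0.67)]
tip_edge [([342.7, 222.6], 0.96), ([336.8, 182.4], 0.84), ([210.1, 211.5], 0.58)]
cover [([343.1, 223.4], 0.76), ([344.0, 215.4], 0.65), ([234.8, 167.9], 0.6)]
cover_bar [([343.6, 217.1], 0.97), ([239.5, 165.8], 0.91)]
chase [([202.6, 214.3], 0.95)]
chase_bed []
die_round [([342.7, 220.4], 0.32), ([344.1, 238.2], 0.28)]
thread_spool [([278.3, 203.7], 0.61)]
ink_bottle [([243.9, 250.9], 0.84)]
try_weight []
side [ 165.82729842 -973.20331444  775.79445974] [-0.45086541  0.87219219 -0.1731761   0.07753196] [[420.85437913   0.         259.817221  ]
 [  0.         420.85437913 193.94806316]
 [  0.           0.           1.        ]]
tray [([172.6, 187.7], 0.79), ([239.6, 165.2], 0.65)]
tip_edge [([164.4, 190.9], 0.98), ([230.9, 163.8], 0.75)]
cover [([195.3, 275.5], 0.74), ([229.4, 163.4], 0.59)]
cover_bar [([228.6, 161.1], 0.81), ([197.9, 264.9], 0.55)]
chase [([294.3, 239.2], 0.62)]
chase_bed [([295.9, 232.2], 0.94)]
die_round []
thread_spool [([226.3, 214.2], 0.61), ([293.3, 234.5], 0.52)]
ink_bottle []
try_weight [([341.5, 289.3], 0.82)]
wrist [ 97.06642645 520.96236272 385.76936799] [0.11362117 0.80279976 0.57946106 0.08262966] [[307.68362527   0.         250.9752165 ]
 [  0.         307.68362527 193.36250245]
 [  0.           0.           1.        ]]
tray []
tip_edge []
cover []
cover_bar []
chase []
chase_bed []
die_round []
thread_spool []
ink_bottle []
try_weight []
```

View pics/scene0.png

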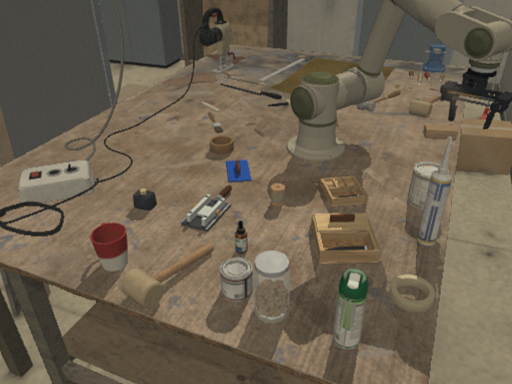

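View pics/side0.png

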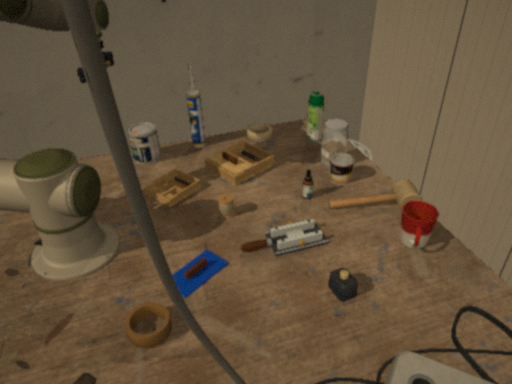

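View pics/wrist0.png

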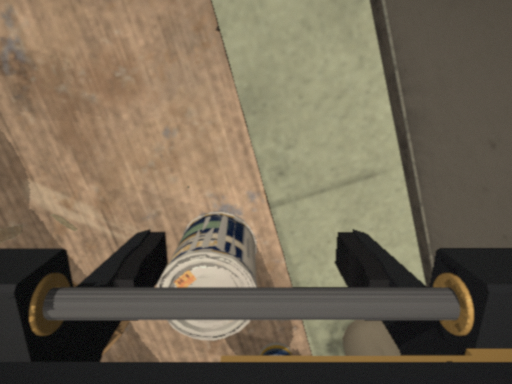

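The scene view shows two trays: a large one at (345,238) and a small one at (343,192). The blue look-alike cover is at (238,168) and the chase at (207,210). I'll measure sizes to confirm which tray is meant.

Run:
```python
from h import *
s=snap('scene');d=snap('side')
for n,p,z in [('bigtray',(344.8,243.3),0),('smalltray',(339.1,192.4),0),('bar',(343.6,217.1),52),('chase',(202.6,214.3),0),('spool',(278,203.7),0),('ink',(243.9,250.9),0),('cam tl',(314,214),36),('tr',(366,211),36),('bl',(318,253),36),('br',(379,249),36),('small tl',(320,180),36),('small tr',(354,178),36),('small br',(366,193),36),('s bl',(329,197),36)]:
    print(n,np.round(onz(s,p,z)))
for n,p,z in [('tray',(239.6,165.2),0),('bar',(228.6,161.1),52),('chasebed',(295.9,232.2),16),('wt',(341.5,289.3),0),('smalltip',(164,191),28),('tip',(230.9,163.8),28)]:
    print(n,np.round(onz(d,p,z)))
o=[cv2.resize(s['image'][200:275,170:410],None,fx=3.3,fy=3.3,interpolation=cv2.INTER_CUBIC),cv2.resize(d['image'][130:265,140:350],None,fx=3.77,fy=3.77,interpolation=cv2.INTER_CUBIC)]
cv2.imwrite('pics/c1.png',o[0][:,:,::-1]);cv2.imwrite('pics/c2.png',o[1][:,:,::-1])
```

```text
bigtray [555. 229.   0.]
smalltray [298. 157.   0.]
bar [505. 210.  52.]
chase [ 565. -210.    0.]
spool [430. -10.   0.]
ink [683. -24.   0.]
cam tl [497. 123.  36.]
tr [429. 262.  36.]
bl [664. 178.  36.]
br [593. 323.  36.]
small tl [301.  91.  36.]
small tr [251. 193.  36.]
small br [330. 246.  36.]
s bl [392. 143.  36.]
tray [554. 230.   0.]
bar [503. 189.  52.]
chasebed [ 570. -188.   16.]
wt [ 588. -402.    0.]
smalltip [273. 138.  28.]
tip [516. 207.  28.]
```

View pics/c1.png

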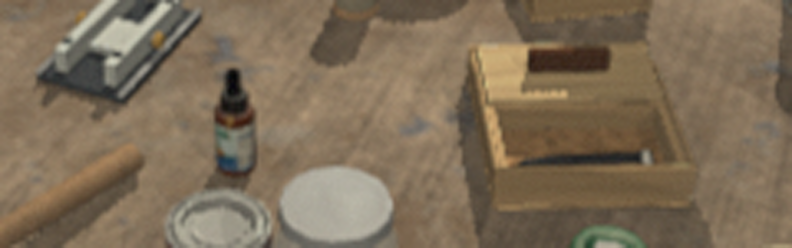

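View pics/c2.png

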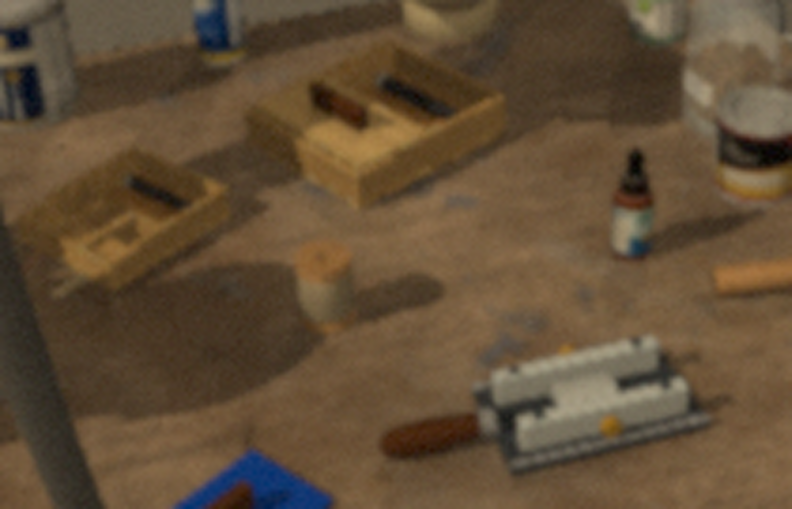

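Candidates for the tray: the large one, scene (345,238), measures about 176 x 157 mm, which fits. The small one at (343,192) is about 105 mm wide, so it is out. The cover wanted is the wooden one with the bar at (343,217). The blue one at (238,168) is left alone. Next I'll move the wrist camera over the tray.

```bash
cat >> h.py <<'E'
def pose():
    o=env.observe();q=np.array(o['orientation']);return np.array(o['tcp_pos']),R.from_quat(q[[1,2,3,0]]).as_matrix()
def toolR(jaw_deg,tilt_dir=None,tilt=0):
    """tool y down, tool x = jaw direction at jaw_deg in world; tilt: hand leans by tilt deg toward world azimuth tilt_dir"""
    a=np.radians(jaw_deg);x=np.array([np.cos(a),np.sin(a),0]);y=np.array([0,0,-1.]);M=np.c_[x,y,np.cross(x,y)]
    if tilt:
        b=np.radians(tilt_dir);ax=np.cross([0,0,1],[np.cos(b),np.sin(b),0]);M=R.from_rotvec(ax*np.radians(tilt)).as_matrix()@M
    return M
def plan(P,M,):
    p,T=pose();d=T.T@(np.array(P)-p);rv=np.degrees(R.from_matrix(T.T@M).as_rotvec())
    print('shift',np.round(d,1),'rot',np.round(rv,1),'|d|',round(np.linalg.norm(d)),'|r|',round(np.linalg.norm(rv),1))
E
python3 - <<'E'
from h import *
p,T=pose();print(np.round(T,3));print('jaw az',np.degrees(np.arctan2(T[1,0],T[0,0])))
s=snap('wrist');c=T.T@(np.array(s['eye'])-p);print('cam in tool',c,'\n',np.round(T.T@att(s),3))
for j in (112,-68): plan([470,190,330],toolR(j))
E
```

```text
[[ 0.314  0.    -0.949]
 [ 0.949  0.     0.314]
 [ 0.    -1.    -0.   ]]
jaw az 71.6768129752815
cam in tool [ 4.85789371e-02 -1.39038395e+02  7.16417315e+01] 
 [[ 1.    -0.001  0.001]
 [-0.001 -0.278  0.961]
 [-0.    -0.961 -0.278]]
shift [-196.9  -83.3 -386.4] rot [  0.  -40.3  -0. ] |d| 442 |r| 40.3
shift [-196.9  -83.3 -386.4] rot [  0.  139.7   0. ] |d| 442 |r| 139.7
```

Request:
servo_tool:
  motion:
    - [[0,-60,0,0,0,0,1],[-20,-110,-40,0,-8,0,0.8],[-60,-120,-95,0,-18,0,0.6],[-90,-120,-155,0,-28,0,0.4],[-120,-110,-215,0,-38,0,0.2],[-145,-100,-275,0,-40,0,0],[-175,-90,-330,0,-40,0,0],[-197,-83,-386,0,-40,0,0]]

```text
t: 2.8
tcp_pos: [437.9, 218.0, 335.4]
orientation: [-0.397, 0.397, 0.585, -0.585]
force: [0.1, 1.2, -0.3]
finger_gap: 20.3
```

Run:
```python
from h import *
st()
c='wrist';s=snap(c,c+'1.png');np.save('w1.npy',s,allow_pickle=True)
for n in ['tray','tip_edge','cover','cover_bar']:
    print(n,[(np.round(k['position'],1).tolist(),round(k['p'],2)) for k in env.mark_of(c,n)][:4])
```

```text
t 2.8 tcp [437.9 218.  335.4] q [-0.397   0.3972  0.5852 -0.5849] F [ 0.1  1.2 -0.3] gap 20.251095091977817 j [ 0.222  0.183  1.435  0.     1.523 -1.727]
tray [([254.4, 51.8], 0.9), ([227.8, 217.3], 0.87), ([227.3, 199.4], 0.23), ([226.7, 182.4], 0.21)]
tip_edge [([251.2, 23.3], 0.89), ([227.1, 181.7], 0.38)]
cover [([225.6, 197.0], 0.63)]
cover_bar [([225.8, 199.7], 0.61)]
```

View pics/wrist1.png

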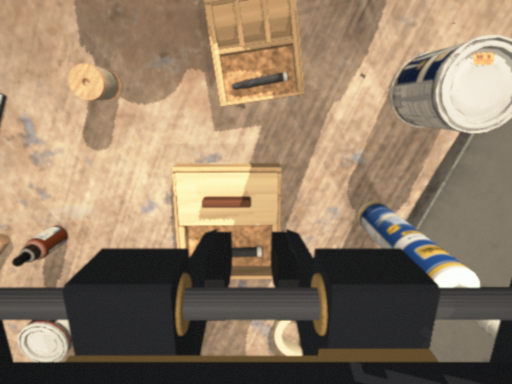

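Run:
```python
from h import *
s=np.load('w1.npy',allow_pickle=True).item()
im=s['image'][150:290,150:310];cv2.imwrite('pics/w1c.png',cv2.resize(im,None,fx=4.2,fy=4.2,interpolation=cv2.INTER_CUBIC)[:,:,::-1])
```

```text
(no output)
```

View pics/w1c.png

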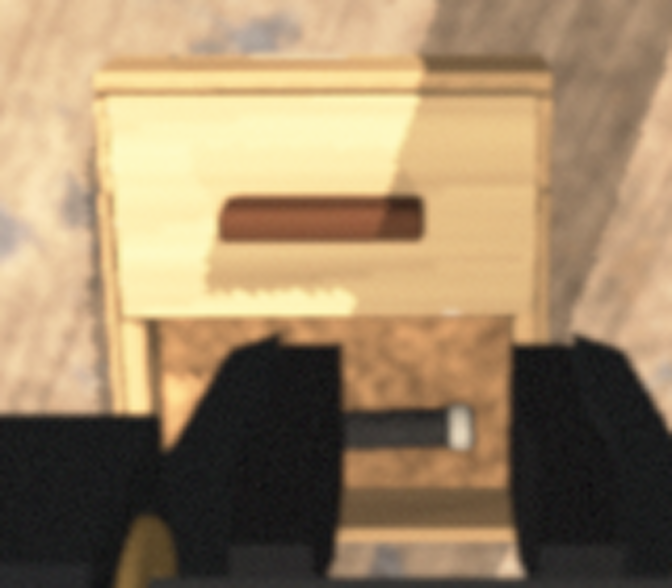

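Run:
```python
from h import *
s=np.load('w1.npy',allow_pickle=True).item()
f=lambda p,z:onz(s,(p[0]/4.2+150-.4,p[1]/4.2+150-.4),z)
FL=f((97,74),36);FR=f((552,72),36);print(FL,FR,np.linalg.norm(FR-FL),'yaw',np.degrees(np.arctan2((FR-FL)[1],(FR-FL)[0]))-90)
B1=f((222,198),63);B2=f((424,198),63);B3=f((222,240),63);B4=f((422,240),63)
print('bar',B1,B2,B3,B4,np.linalg.norm(B2-B1),np.linalg.norm(B3-B1),'c',(B1+B2+B3+B4)/4)
print('back cover',f((122,318),41),f((530,315),41),'stop',f((340,540),41),f((520,541),41),f((340,490),0),f((515,490),0))
print('mark tray',onz(s,(227.8,217.3),0),onz(s,(225.8,199.7),52),)
yaw=22;print()
```

```text
[494.83461812 119.135258    36.        ] [436.36116963 264.67770228  36.        ] 156.84944139343236 yaw 21.888395358698475
bar [511.96232946 174.92152726  63.        ] [487.20170212 237.37589841  63.        ] [525.8973964  179.75298887  63.        ] [501.1495135  242.18205821  63.        ] 67.18360768342708 14.748868160442074 c [506.55273537 208.55811819  63.        ]
back cover [575.45341463 155.36681731  41.        ] [520.24607368 291.51436112  41.        ] stop [631.30347268 260.17540098  41.        ] [606.52641426 323.89930929  41.        ] [6.34131389e+02 2.58492724e+02 5.68434189e-14] [607.66252687 325.30981875   0.        ]
mark tray [551.53398851 222.64661973   0.        ] [507.55405567 207.14146931  52.        ]
```

```bash
cat >> h.py <<'E'
TR=np.array([550.5,225.3,0.]);YAW=22.0
def tw(x,y,z):
    a=np.radians(YAW);return TR+np.array([np.cos(a)*x-np.sin(a)*y,np.sin(a)*x+np.cos(a)*y,z])
def loc(P):
    a=np.radians(YAW);d=np.array(P)-TR;return np.array([np.cos(a)*d[0]+np.sin(a)*d[1],-np.sin(a)*d[0]+np.cos(a)*d[1],d[2]])
E
python3 - <<'E'
from h import *
for p in [(-72,0,110),(-72,0,56),(-72+14,0,56),(27,0,56)]: plan(tw(*p),toolR(112))
E
```

```text
shift [-37.6 225.6 -35.9] rot [ 0.  -0.3  0. ] |d| 232 |r| 0.3
shift [-37.6 279.6 -35.9] rot [ 0.  -0.3  0. ] |d| 284 |r| 0.3
shift [-37.5 279.6 -49.9] rot [ 0.  -0.3  0. ] |d| 286 |r| 0.3
shift [ -37.   279.6 -134.9] rot [ 0.  -0.3  0. ] |d| 313 |r| 0.3
```

Request:
servo_tool:
  motion:
    - [[-38,50,-36,0,0,0,0],[-38,110,-36,0,0,0,0],[-38,170,-36,0,0,0,0],[-38,225,-36,0,0,0,0],[-38,260,-36,0,0,0,0],[-38,279,-36,0,0,0,0],[-38,279,-36,0,0,0,0]]

```text
t: 3.92
tcp_pos: [483.2, 198.8, 56.0]
orientation: [0.397, -0.396, -0.585, 0.586]
force: [-0.3, -1.2, 0.6]
finger_gap: 0.0
```

Run:
```python
from h import *
o=st();print(loc(o['tcp_pos']))
snap('wrist','wrist2.png')
for p in [(27,0,56)]: plan(tw(*p),toolR(112))
```

```text
t 3.925 tcp [483.2 198.8  56. ] q [ 0.397  -0.396  -0.5851  0.5859] F [-0.3 -1.2  0.6] gap 0.02953649913692508 j [ 0.166  0.542  1.713  0.     0.889 -1.785]
[-72.28986453   0.6528728   56.04327516]
shift [  0.1   1.1 -98.6] rot [ 0.  -0.2  0. ] |d| 99 |r| 0.2
```

View pics/wrist2.png

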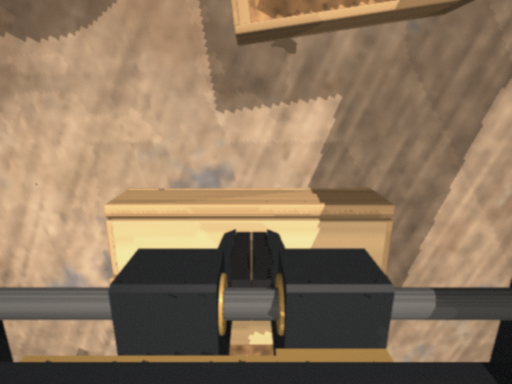

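The closed fingertips at (252,240) are in front of the bar. Now I push the cover back.

Request:
servo_tool:
  motion:
    - [[0,0,-12,0,0,0,0],[0,0,-26,0,0,0,0],[0,0,-40,0,0,0,0],[0,0,-54,0,0,0,0],[0,0,-68,0,0,0,0],[0,0,-80,0,0,0,0],[0,0,-90,0,0,0,0],[0,0,-97,0,0,0,0]]

```text
t: 4.97
tcp_pos: [574.9, 233.8, 57.0]
orientation: [0.397, -0.397, -0.585, 0.585]
force: [-22.0, -8.2, 11.9]
finger_gap: 0.4
```

Run:
```python
from h import *
o=st();print(loc(o['tcp_pos']))
```

```text
t 4.975 tcp [574.9 233.8  57. ] q [ 0.397  -0.397  -0.5851  0.5852] F [-22.   -8.2  11.9] gap 0.40524502842317484 j [ 0.198  0.714  1.391 -0.     1.036 -1.751]
[25.82211699 -1.23466976 56.99035985]
```

Contact force is 23 N, so the cover is at the end stop. I back off, rise and look.

Request:
servo_tool:
  motion:
    - [[0,0,5,0,0,0,0],[0,-30,20,0,0,0,0],[0,-80,50,0,0,0,0],[0,-130,80,0,0,0,0],[0,-160,120,0,0,0,0],[0,-170,140,0,0,0,0],[0,-170,140,0,0,0,0]]

```text
t: 5.85
tcp_pos: [444.0, 181.7, 227.5]
orientation: [-0.396, 0.398, 0.586, -0.584]
force: [1.4, 0.1, 0.0]
finger_gap: 0.4
```

Run:
```python
from h import *
o=st();print(loc(o['tcp_pos']))
s=snap('wrist','wrist3.png');np.save('w3.npy',s,allow_pickle=True)
for n in ['die_round','tip_edge','cover_bar','tray']:
    print(n,[(np.round(k['position'],1).tolist(),round(k['p'],2)) for k in env.mark_of('wrist',n)][:4])
cv2.imwrite('pics/w3c.png',cv2.resize(s['image'][110:300,120:390],None,fx=2.9,fy=2.9,interpolation=cv2.INTER_CUBIC)[:,:,::-1])
```

```text
t 5.85 tcp [444.  181.7 227.5] q [-0.3965  0.3978  0.5857 -0.5844] F [1.4 0.1 0. ] gap 0.41389932416847697 j [ 0.144  0.229  1.66   0.     1.25  -1.805]
[-115.02877516   -0.51848402  227.49286818]
die_round [([213.1, 226.3], 0.97)]
tip_edge []
cover_bar []
tray [([288.3, 43.7], 0.7)]
```

View pics/w3c.png

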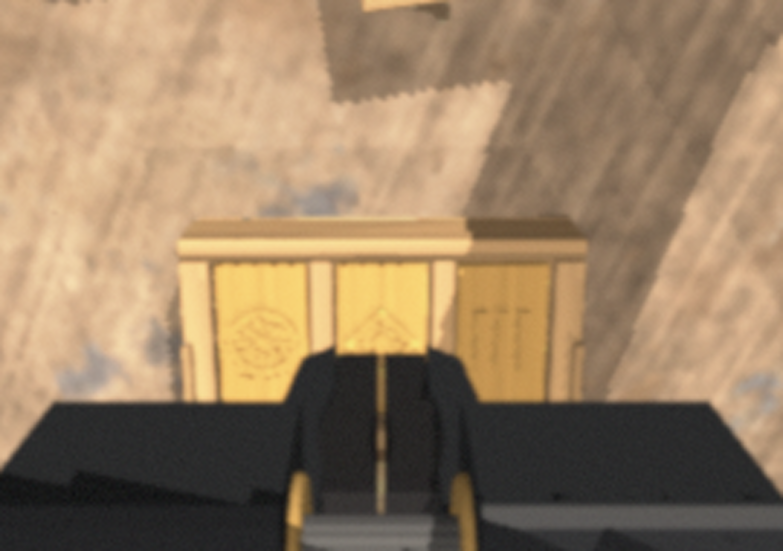

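Round-motif die: crop (262,340), full picture (213,226), left pocket, tray y = -48. The diamond is in the middle pocket and the bars are on the right. Next I'll refine the tray pose.

Run:
```python
from h import *
s=np.load('w3.npy',allow_pickle=True).item()
f=lambda p,z:onz(s,(p[0]/2.9+120-.35,p[1]/2.9+110-.35),z)
for n,p,z in [('FL',(180,241),36),('FR',(587,241),36),('pk FL',(213,263),33),('pkFR',(308,263),33),('div',(333,263),33),('div2',(430,263),33),('p3',(457,264),33),('p3r',(551,264),33),('railL',(184,345),36),('railR',(582,345),36),('mark',((213.1-120)*2.9,(226.3-110)*2.9),28)]:
    P=f(p,z);print(n,np.round(P,1),np.round(loc(P),1))
```

```text
FL [495.  118.8  36. ] [-91.4 -77.9  36. ]
FR [437.1 264.7  36. ] [-90.3  79.   36. ]
pk FL [499.8 133.3  33. ] [-81.4 -66.3  33. ]
pkFR [486.1 167.9  33. ] [-81.2 -29.1  33. ]
div [482.5 177.   33. ] [-81.1 -19.3  33. ]
div2 [468.5 212.4  33. ] [-80.9  18.7  33. ]
p3 [465.  222.4  33. ] [-80.4  29.3  33. ]
p3r [451.4 256.6  33. ] [-80.2  66.2  33. ]
railL [535.6 133.7  36. ] [-48.1 -79.3  36. ]
railR [477.  281.4  36. ] [-47.1  79.6  36. ]
mark [523.3 164.7  28. ] [-47.9 -46.   28. ]
```

```bash
sed -i 's/^TR=.*/TR=np.array([549.65,225.0,0.]);YAW=21.7/' h.py
python3 - <<'E'
from h import *
for p in [(-22.5,-48,70),(-22.5,-48,44)]: plan(tw(*p),toolR(111.7))
E
```

```text
shift [-46.8 155.6 -91.1] rot [-0.1 -0.   0. ] |d| 186 |r| 0.1
shift [-46.8 181.6 -91.1] rot [-0.1 -0.   0. ] |d| 208 |r| 0.1
```

Request:
servo_tool:
  motion:
    - [[-20,40,-40,0,0,0,0],[-40,80,-80,0,0,0,0],[-47,120,-91,0,0,0,0],[-47,155,-91,0,0,0,0],[-47,175,-91,0,0,0,0],[-47,180,-91,0,0,0,0],[-47,181.5,-91,0,0,0,0],[-47,181.5,-91,0,0,0,0]]

```text
t: 7.1
tcp_pos: [546.7, 171.8, 45.7]
orientation: [-0.397, 0.397, 0.585, -0.585]
force: [0.5, 1.0, -0.4]
finger_gap: 0.5
```

Run:
```python
from h import *
o=st();print(loc(o['tcp_pos']))
d=snap('side');s=snap('wrist')
o=np.vstack([cv2.resize(d['image'][130:210,190:310],(792,528),interpolation=cv2.INTER_CUBIC)])
cv2.imwrite('pics/d4.png',o[:,:,::-1]);cv2.imwrite('pics/w4.png',s['image'][:,:,::-1])
s=snap('scene');cv2.imwrite('pics/s4.png',cv2.resize(s['image'][190:280,280:400],(792,594),interpolation=cv2.INTER_CUBIC)[:,:,::-1])
```

```text
t 7.1 tcp [546.7 171.8  45.7] q [-0.3967  0.3974  0.5854 -0.5848] F [ 0.5  1.  -0.4] gap 0.45951831721421743 j [ 0.1    0.644  1.56   0.     0.936 -1.849]
[-22.39071894 -48.30859711  45.70366991]
```

View pics/d4.png

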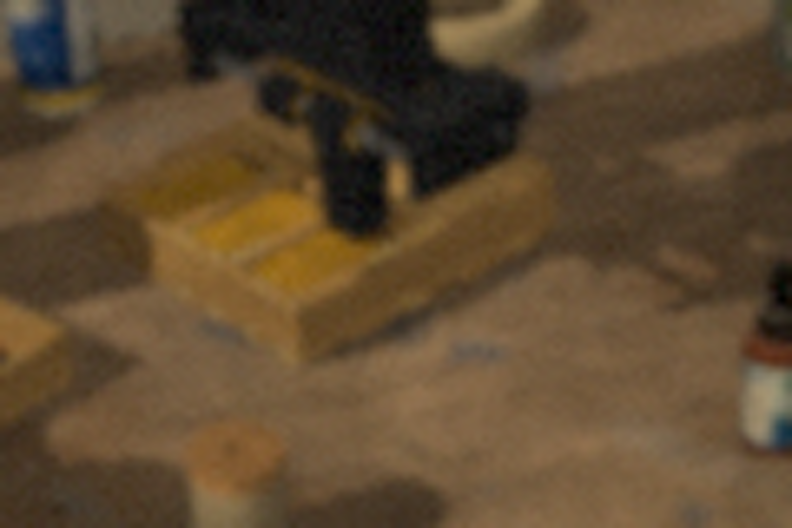

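View pics/w4.png

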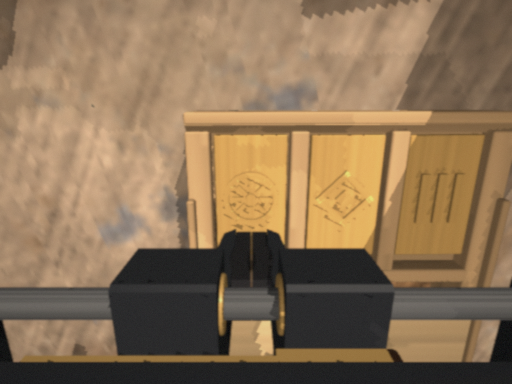

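View pics/s4.png

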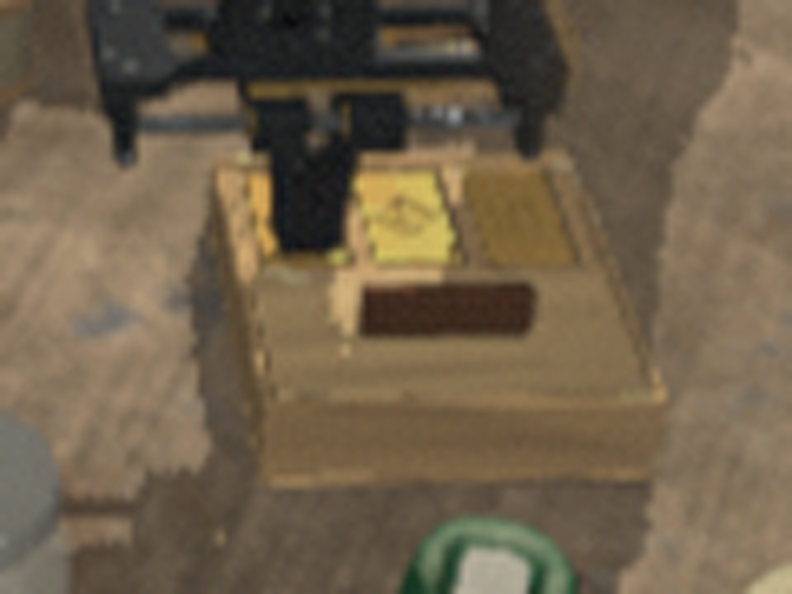

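The tool is centred over the die's far end, and the round motif shows at (249,196), just in front of it. Now I press.

Request:
servo_tool:
  motion:
    - [[0,4,0,0,0,0,0],[0,7,0,0,0,0,0],[0,9,0,0,0,0,0],[0,11,0,0,0,0,0],[0,12.5,0,0,0,0,0]]

```text
t: 7.88
tcp_pos: [546.5, 171.8, 32.9]
orientation: [-0.397, 0.397, 0.585, -0.585]
force: [-3.5, -0.3, 12.8]
finger_gap: 0.6
```

Run:
```python
from h import *
o=st();print(loc(o['tcp_pos']))
s=snap('wrist');cv2.imwrite('pics/w5.png',s['image'][:,:,::-1])
```

```text
t 7.875 tcp [546.5 171.8  32.9] q [-0.3969  0.3972  0.5852 -0.585 ] F [-3.5 -0.3 12.8] gap 0.5810595797551074 j [ 0.1    0.664  1.566 -0.     0.911 -1.849]
[-22.62040369 -48.27420751  32.93859791]
```

View pics/w5.png

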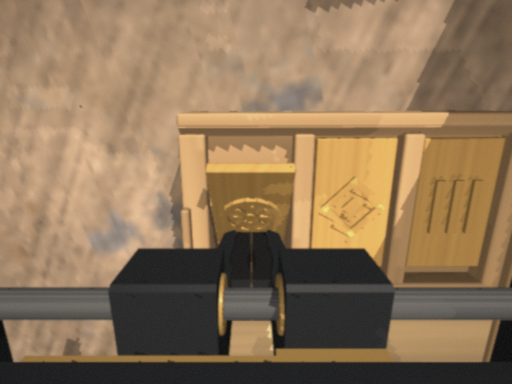

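The die's front end stands up at (250,168), with 13 N on the tool. Now I draw it back along the slope.

Request:
servo_tool:
  motion:
    - [[0,0.7,-1.2,0,0,0,0],[0,1.6,-2.5,0,0,0,0],[0,2.6,-3.7,0,0,0,0],[0,3.6,-5,0,0,0,0],[0,3.9,-5.2,0,0,0,0]]

```text
t: 8.55
tcp_pos: [550.2, 172.9, 33.0]
orientation: [0.397, -0.396, -0.584, 0.586]
force: [-27.1, -11.5, 51.6]
finger_gap: 0.4
```

Run:
```python
from h import *
o=st();print(loc(o['tcp_pos']))
s=snap('wrist');cv2.imwrite('pics/w6.png',s['image'][:,:,::-1])
```

```text
t 8.55 tcp [550.2 172.9  33. ] q [ 0.397  -0.3964 -0.5842  0.5864] F [-27.1 -11.5  51.6] gap 0.44077921606547993 j [ 0.102  0.672  1.55  -0.002  0.922 -1.847]
[-18.70011487 -48.58375632  32.96007205]
```

View pics/w6.png

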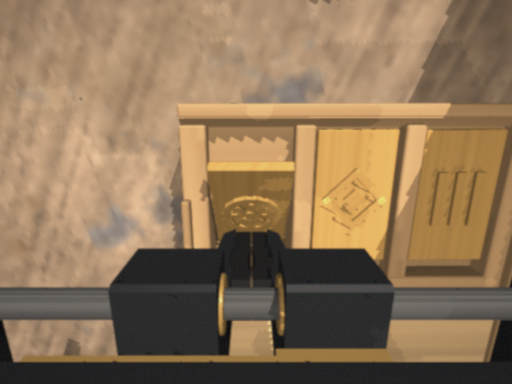

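Force is high at 60 N, so the die has reached the stop or the finger is at the back wall. I ease up and lift off.

Request:
servo_tool:
  motion:
    - [[0,-3,1,0,0,0,0],[0,-6,1,0,0,0,0],[0,-15,1,0,0,0,0],[0,-40,1,0,0,0,0],[0,-60,30,0,0,0,0],[0,-75,60,0,0,0,0],[0,-75,70,0,0,0,0],[0,-75,70,0,0,0,0]]

```text
t: 9.6
tcp_pos: [486.2, 147.8, 103.4]
orientation: [-0.397, 0.397, 0.585, -0.585]
force: [1.0, -0.1, 0.5]
finger_gap: 0.4
```

Run:
```python
from h import *
o=st();print(loc(o['tcp_pos']))
s=snap('wrist');np.save('w7.npy',s,allow_pickle=True);cv2.imwrite('pics/w7.png',cv2.resize(s['image'],None,fx=1.5,fy=1.5,interpolation=cv2.INTER_CUBIC)[:,:,::-1])
d=snap('side');cv2.imwrite('pics/d7.png',cv2.resize(d['image'][130:210,190:310],(792,528),interpolation=cv2.INTER_CUBIC)[:,:,::-1])
```

```text
t 9.6 tcp [486.2 147.8 103.4] q [-0.3971  0.3971  0.5851 -0.585 ] F [ 1.  -0.1  0.5] gap 0.3743234256232728 j [ 0.064  0.441  1.725  0.     0.976 -1.885]
[-87.47251398 -48.24891891 103.42580848]
```

View pics/w7.png

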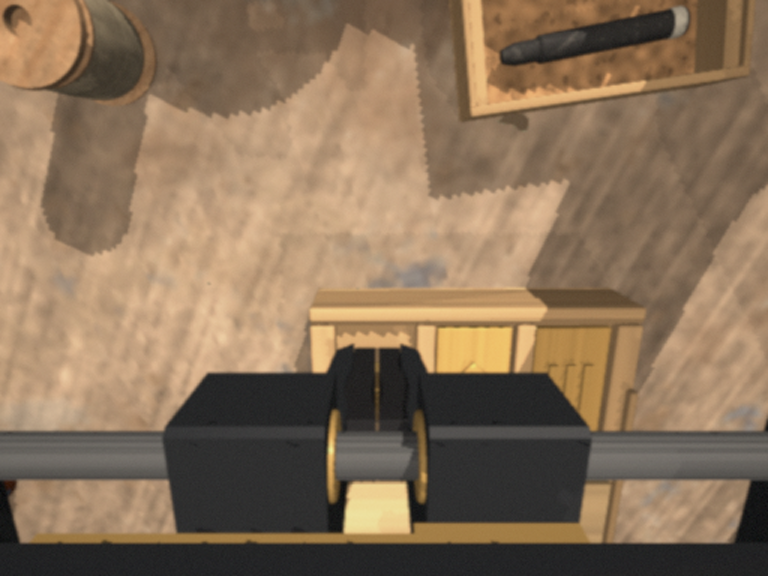

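View pics/d7.png

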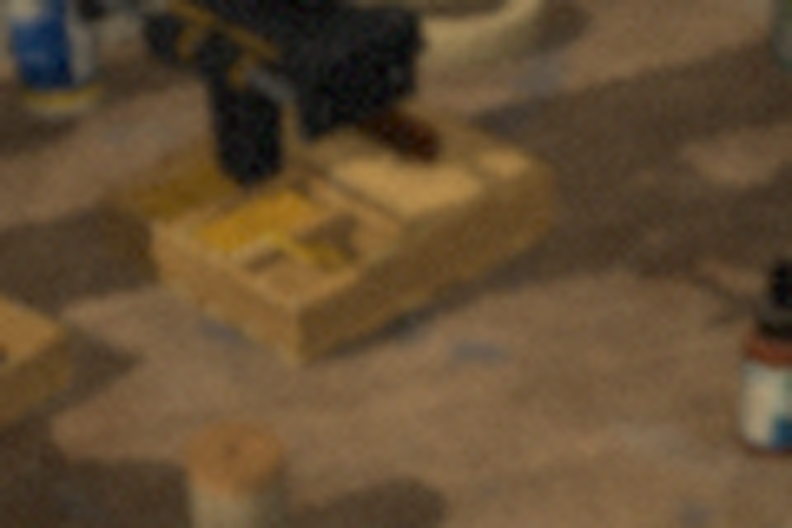

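Request:
servo_tool:
  motion:
    - [[0,-30,25,0,0,0,0.3],[0,-50,45,0,0,0,0.6],[0,-50,45,0,0,0,0.6]]

```text
t: 10.07
tcp_pos: [444.8, 131.2, 154.3]
orientation: [-0.397, 0.398, 0.586, -0.585]
force: [0.9, -0.5, 0.6]
finger_gap: 28.5
```

Run:
```python
from h import *
o=st();print(loc(o['tcp_pos']))
s=snap('wrist');np.save('w8.npy',s,allow_pickle=True)
print([(np.round(k['position'],1).tolist(),round(k['p'],2)) for n in ('raised_end','die_round') for k in env.mark_of('wrist',n)])
cv2.imwrite('pics/w8.png',cv2.resize(s['image'][150:280,180:380],None,fx=4,fy=4,interpolation=cv2.INTER_CUBIC)[:,:,::-1])
```

```text
t 10.075 tcp [444.8 131.2 154.3] q [-0.3965  0.3977  0.5855 -0.5846] F [ 0.9 -0.5  0.6] gap 28.465170179473116 j [ 0.033  0.28   1.804  0.     1.056 -1.916]
[-132.06918746  -48.37462345  154.2743512 ]
[([250.9, 277.1], 0.89)]
```

View pics/w8.png

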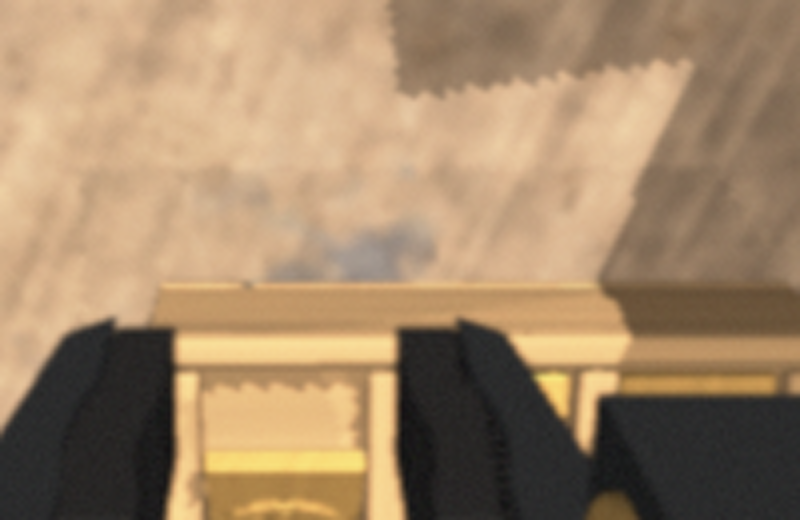

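Run:
```python
from h import *
s=np.load('w8.npy',allow_pickle=True).item()
f=lambda p,z:onz(s,(p[0]/4+180-.4,p[1]/4+150-.4),z)
for n,p,z in [('lowL',(205,450),45),('lowR',(364,450),45),('upL',(206,473),49),('upR',(365,473),49),('pkF',(285,367),36),('trayF',(285,333),36),('pkL',(203,400),36),('pkR',(366,400),36)]:
    P=f(p,z);print(n,np.round(P,1),np.round(loc(P),1))
g=-67
th=np.radians(38)
# grasp: tool tilted 38 toward back; tip centre at s=4 from raised end along die, at underside +0.7 normal
for s_,n_ in [(4,.8)]:
  x=-67+s_*np.cos(th);z=45-s_*np.sin(th)
  x+=n_*np.sin(th);z+=n_*np.cos(th); tip=np.array([x,z]);tcp=tip+8*np.array([np.sin(th),np.cos(th)])
  print('tip',tip,'tcp',tcp)
  for back in (40,0):
    t=tcp+back*np.array([np.sin(th),np.cos(th)]);plan(tw(t[0],-48,t[1]),toolR(111.7,21.7,38))
```

```text
lowL [512.  138.6  45. ] [-67.  -66.4  45. ]
lowR [498.8 171.8  45. ] [-66.9 -30.7  45. ]
upL [515.1 140.2  49. ] [-63.5 -66.   49. ]
upR [502.  173.1  49. ] [-63.4 -30.6  49. ]
pkF [490.3 149.3  36. ] [-83.1 -48.4  36. ]
trayF [482.5 146.2  36. ] [-91.5 -48.4  36. ]
pkL [505.  134.8  36. ] [-74.8 -67.3  36. ]
pkR [491.2 169.7  36. ] [-74.8 -29.8  36. ]
tip [-63.35542781  43.1677627 ] tcp [-58.430136    49.47184873]
shift [  0.2  71.6 -98.4] rot [37.9 -0.   0. ] |d| 122 |r| 37.9
shift [  0.2 103.1 -73.8] rot [37.9 -0.   0. ] |d| 127 |r| 37.9
```

The raised end measures x = -67, y = -48.5 in the tray, as it should be. Now to the grasp pose, tilted 38° to lie square to the die.

Run:
```python
from h import *
th=np.radians(38);u=np.array([np.sin(th),np.cos(th)])
tcp=np.array([-67+3*np.cos(th),45-3*np.sin(th)])+(1.2+8)*u
print(tcp)
for back in (40,12,0):
    t=tcp+back*u;plan(tw(t[0],-48.4,t[1]),toolR(111.7,21.7,38))
```

```text
[-58.97188217  50.40271451]
shift [ -0.2  70.7 -97.8] rot [37.9 -0.   0. ] |d| 121 |r| 37.9
shift [ -0.2  92.8 -80.6] rot [37.9 -0.   0. ] |d| 123 |r| 37.9
shift [ -0.2 102.2 -73.2] rot [37.9 -0.   0. ] |d| 126 |r| 37.9
```

Request:
servo_tool:
  motion:
    - [[0,0,-30,9,0,0,0.6],[0,20,-65,19,0,0,0.6],[0,45,-97,29,0,0,0.6],[0,70,-98,38,0,0,0.6],[0,71,-98,38,0,0,0.6],[0,93,-81,38,0,0,0.6],[0,93,-81,38,0,0,0.6]]

```text
t: 11.1
tcp_pos: [518.8, 160.9, 61.4]
orientation: [0.505, -0.247, -0.363, 0.743]
force: [0.2, 1.3, 0.3]
finger_gap: 52.9
```

Run:
```python
from h import *
o=st();print(loc(o['tcp_pos']))
s=snap('wrist','w9.png');d=snap('side')
cv2.imwrite('pics/d9.png',cv2.resize(d['image'][130:210,190:310],(792,528),interpolation=cv2.INTER_CUBIC)[:,:,::-1])
plan(tw(-59,-48.4,50.4),toolR(111.7,21.7,38))
```

```text
t 11.1 tcp [518.8 160.9  61.4] q [ 0.5046 -0.2465 -0.3634  0.7433] F [0.2 1.3 0.3] gap 52.87883634056789 j [ 0.148  0.911  1.144 -0.142  1.733 -1.777]
[-52.31303559 -48.12978099  61.39881977]
shift [-0.  14.7 -1.1] rot [ 0.3 -0.  -0. ] |d| 15 |r| 0.3
```

View pics/w9.png

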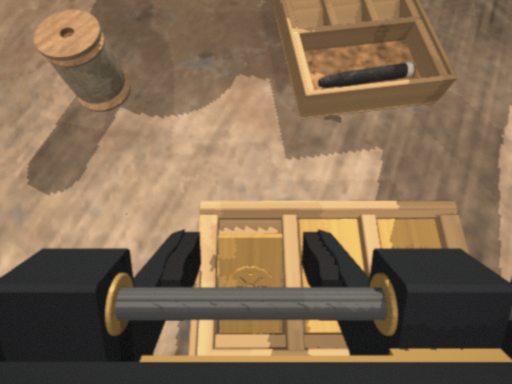

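View pics/d9.png

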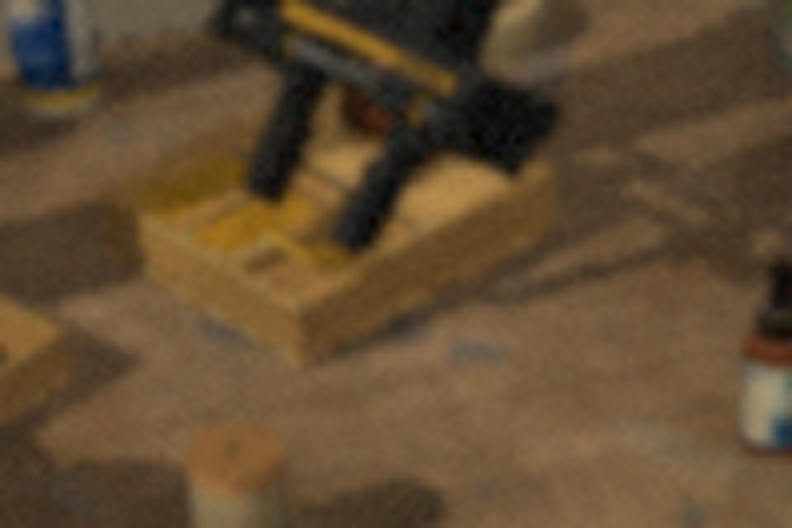

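The fingers straddle the die (raised end at (250,235)), so I advance.

Request:
servo_tool:
  motion:
    - [[0,7,-1,0,0,0,0.6],[0,12,-1,0,0,0,0.6],[0,14.2,-1,0,0,0,0.6],[0,14.2,-1,0,0,0,0.6]]

```text
t: 11.7
tcp_pos: [512.1, 158.2, 48.7]
orientation: [0.505, -0.246, -0.363, 0.744]
force: [0.6, 0.1, 0.5]
finger_gap: 52.9
```

Run:
```python
from h import *
o=st();print(loc(o['tcp_pos']))
s=snap('wrist');cv2.imwrite('pics/w10.png',cv2.resize(s['image'][190:350,150:350],None,fx=4,fy=3.7,interpolation=cv2.INTER_CUBIC)[:,:,::-1])
```

```text
t 11.7 tcp [512.1 158.2  48.7] q [ 0.5047 -0.2461 -0.3627  0.7437] F [0.6 0.1 0.5] gap 52.86783817350184 j [ 0.146  0.915  1.176 -0.144  1.7   -1.774]
[-59.64532438 -48.19914713  48.71447754]
```

View pics/w10.png

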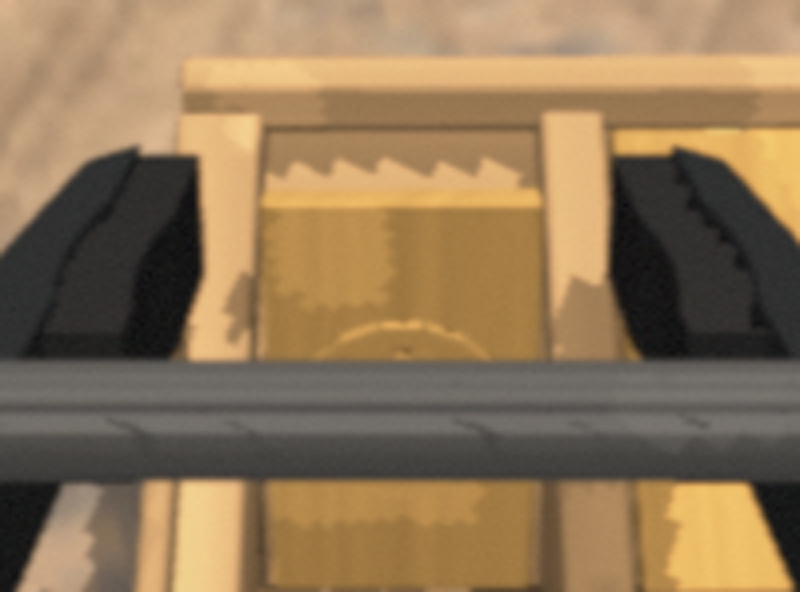

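Request:
servo_tool:
  motion:
    - [[0,-1.5,0,0,0,0,0.6],[0,-1.5,0,0,0,0,0.35],[0,-1.5,0,0,0,0,0.3],[0,-1.5,0,0,0,0,0.2],[0,-1.5,0,0,0,0,0.2],[0,-1.5,0,0,0,0,0.2]]

```text
t: 12.5
tcp_pos: [513.0, 158.5, 50.0]
orientation: [0.505, -0.246, -0.363, 0.744]
force: [0.5, -0.3, -0.3]
finger_gap: 34.7
```

Run:
```python
from h import *
o=st();print(loc(o['tcp_pos']))
s=snap('wrist');cv2.imwrite('pics/w11.png',cv2.resize(s['image'][190:350,150:350],None,fx=4,fy=3.7,interpolation=cv2.INTER_CUBIC)[:,:,::-1])
```

```text
t 12.5 tcp [513.  158.5  50. ] q [ 0.5047 -0.2462 -0.3628  0.7437] F [ 0.5 -0.3 -0.3] gap 34.71217694418005 j [ 0.146  0.915  1.172 -0.144  1.703 -1.774]
[-58.64337962 -48.22451306  50.00210126]
```

View pics/w11.png

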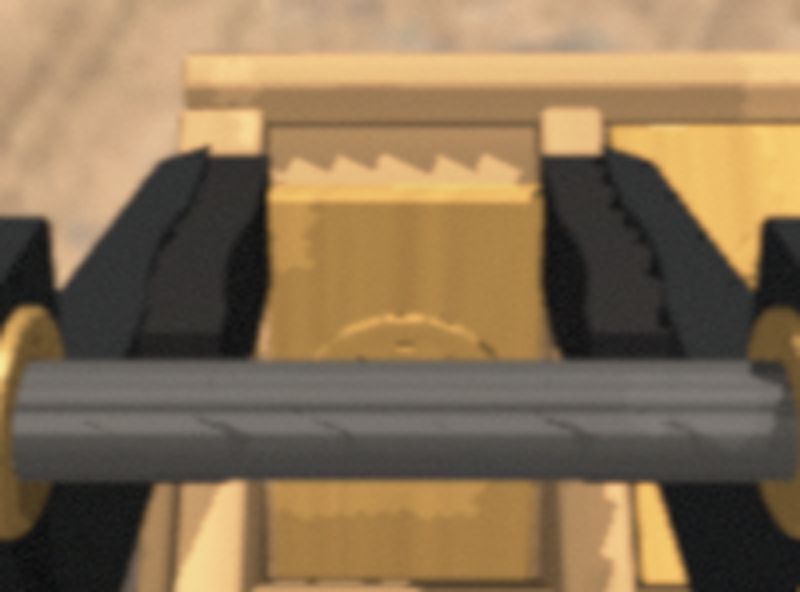

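Gripped, with the gap at 34.7. I'll plan the lift and the bench spot, and measure the chase yaw.

Run:
```python
from h import *
p,T=pose()
plan(p+[0,0,70],toolR(111.7,21.7,38))
g=np.array([560,20,0])-29*np.array([np.cos(np.radians(21.7)),np.sin(np.radians(21.7)),0])
print(g)
plan(g+[0,0,80],toolR(111.7))
plan(g+[0,0,14],toolR(111.7))
s=snap('scene');print('handle end',onz(s,(229,187),15),'far end mid', onz(s,(197,224),8))
cv2.imwrite('pics/ch.png',cv2.resize(s['image'][175:240,170:250],None,fx=9,fy=9,interpolation=cv2.INTER_CUBIC)[:,:,::-1])
```

```text
shift [ -0.  -55.2  43.1] rot [ 0. -0.  0.] |d| 70 |r| 0.0
[533.05515543   9.27734404   0.        ]
shift [-146.1   -1.2   47.2] rot [-38.  -0.   0.] |d| 154 |r| 38.0
shift [-146.1   50.8    6.6] rot [-38.  -0.   0.] |d| 155 |r| 38.0
handle end [ 412.48923751 -188.46697779   15.        ] far end mid [ 626.10876075 -197.71500055    8.        ]
```

View pics/ch.png

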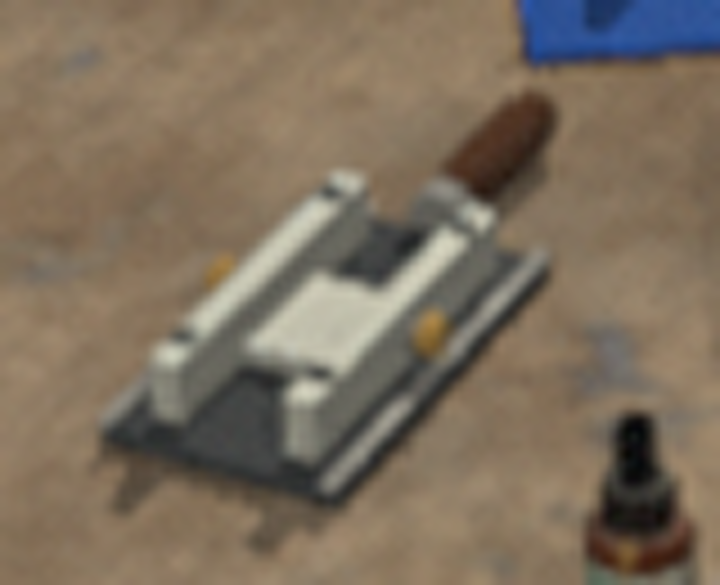

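Request:
servo_tool:
  motion:
    - [[0,-4,3,0,0,0,0.2],[0,-12,9,0,0,0,0.2],[0,-28,22,0,0,0,0.2],[0,-45,35,0,0,0,0.2],[0,-55,43,0,0,0,0.2]]

```text
t: 13.22
tcp_pos: [513.4, 158.6, 121.9]
orientation: [0.504, -0.247, -0.363, 0.743]
force: [-0.1, -0.2, -1.0]
finger_gap: 34.7
```

Run:
```python
from h import *
o=st();print(loc(o['tcp_pos']))
s=snap('wrist');cv2.imwrite('pics/w12.png',s['image'][:,:,::-1])
d=snap('side');cv2.imwrite('pics/d12.png',cv2.resize(d['image'][110:210,170:320],(780,520),interpolation=cv2.INTER_CUBIC)[:,:,::-1])
```

```text
t 13.225 tcp [513.4 158.6 121.9] q [ 0.5043 -0.247  -0.3635  0.7434] F [-0.1 -0.2 -1. ] gap 34.71656284780991 j [ 0.146  0.824  1.14  -0.147  1.823 -1.792]
[-58.28156614 -48.29591598 121.87301381]
```

View pics/w12.png

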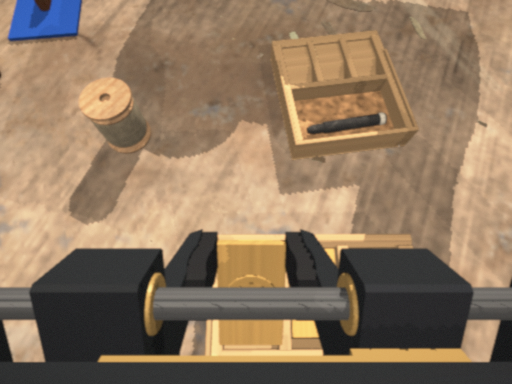

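View pics/d12.png

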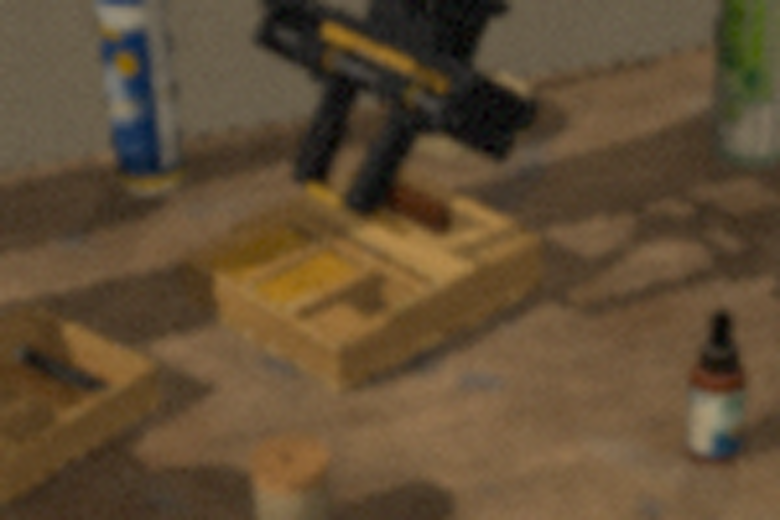

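The die has come out of its pocket and is held by its raised end. Now to the bench spot.

Run:
```python
from h import *
plan([533,9.3,100],toolR(111.7));plan([533,9.3,30],toolR(111.7))
```

```text
shift [-145.9   39.7   16. ] rot [-37.8  -0.   -0. ] |d| 152 |r| 37.8
shift [-145.9   95.   -27. ] rot [-37.8  -0.   -0. ] |d| 176 |r| 37.8
```

Request:
servo_tool:
  motion:
    - [[-40,-5,8,-5,0,0,0.2],[-80,5,12,-14,0,0,0.2],[-115,20,16,-23,0,0,0.2],[-140,32,16,-32,0,0,0.2],[-146,40,16,-37.8,0,0,0.2],[-146,65,-5,-37.8,0,0,0.2],[-146,95,-27,-37.8,0,0,0.2],[-146,95,-27,-37.8,0,0,0.2]]

```text
t: 14.32
tcp_pos: [530.5, 9.3, 26.2]
orientation: [0.4, -0.394, -0.583, 0.587]
force: [0.1, 0.6, -0.8]
finger_gap: 34.6
```

Run:
```python
from h import *
o=st()
s=snap('wrist');cv2.imwrite('pics/w13.png',s['image'][:,:,::-1])
d=snap('side');cv2.imwrite('pics/d13.png',cv2.resize(d['image'][130:240,180:330],(780,572),interpolation=cv2.INTER_CUBIC)[:,:,::-1])
```

```text
t 14.325 tcp [530.5   9.3  26.2] q [ 0.3997 -0.3945 -0.5832  0.5869] F [ 0.1  0.6 -0.8] gap 34.60627587027269 j [-0.202  0.609  1.696 -0.003  0.845 -2.15 ]
```

View pics/w13.png

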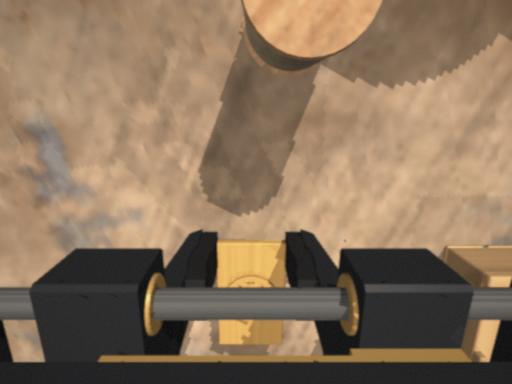

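View pics/d13.png

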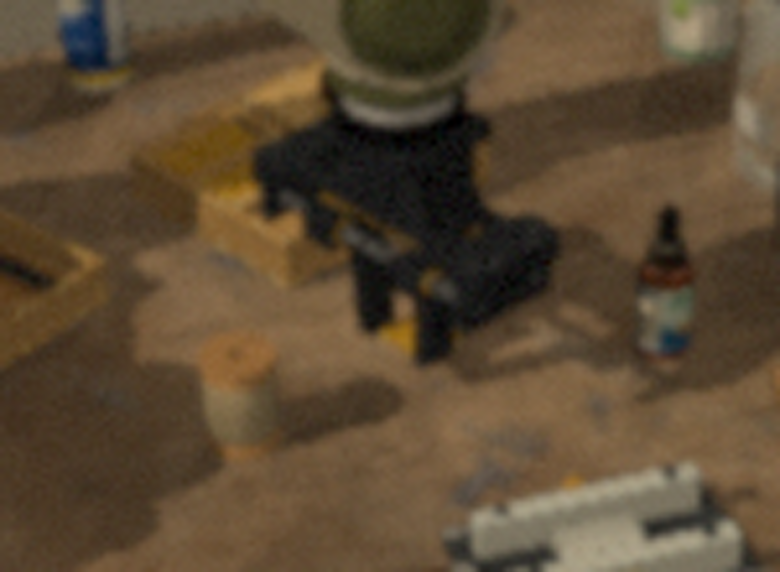

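Run:
```python
from h import *
st();plan([531,9.3,9.5],toolR(111.7))
```

```text
t 14.425 tcp [532.6   9.1  29. ] q [ 0.3976 -0.3964 -0.5841  0.5861] F [ 0.7 -0.1 -1.2] gap 34.58083586778992 j [-0.202  0.605  1.693 -0.003  0.846 -2.15 ]
shift [ 0.8 19.5  1.4] rot [-0.2 -0.  -0. ] |d| 20 |r| 0.2
```

Request:
servo_tool:
  motion:
    - [[0,8,0,0,0,0,0.2],[0,14,0,0,0,0,0.2],[0,17,0,0,0,0,0.2],[0,18,0,0,0,0,0.2],[0,18,0,0,0,0,0.2]]

```text
t: 15.05
tcp_pos: [532.3, 9.1, 10.4]
orientation: [0.398, -0.396, -0.584, 0.586]
force: [-0.1, 0.3, -1.3]
finger_gap: 34.5
```

Request:
servo_tool:
  motion:
    - [[0,0.5,0,0,0,0,0.2],[0,1,0,0,0,0,0.2],[0,1,0,0,0,0,0.2]]

```text
t: 15.42
tcp_pos: [532.4, 9.0, 9.8]
orientation: [0.398, -0.396, -0.584, 0.586]
force: [-2.8, 0.6, 4.9]
finger_gap: 34.8
```

Contact (6 N). I release.

Request:
servo_tool:
  motion:
    - [[0,0.3,0,0,0,0,0.2],[0,0.3,0,0,0,0,0.5],[0,0.3,0,0,0,0,0.6],[0,0,0,0,0,0,0.6],[0,-15,0,0,0,0,0.7],[0,-50,20,0,0,0,1],[0,-90,50,0,0,0,1],[0,-110,60,0,0,0,1]]

```text
t: 16.42
tcp_pos: [476.4, -13.4, 122.2]
orientation: [0.397, -0.397, -0.584, 0.586]
force: [-0.2, -0.3, -0.5]
finger_gap: 87.4
```

Run:
```python
from h import *
o=st()
s=snap('wrist');np.save('w14.npy',s,allow_pickle=True)
cv2.imwrite('pics/w14.png',cv2.resize(s['image'][130:290,150:350],None,fx=4,fy=3.7,interpolation=cv2.INTER_CUBIC)[:,:,::-1])
print([(np.round(k['position'],1).tolist(),round(k['p'],2),np.round(onz(s,k['position'],0),1)) for n in ['die_round'] for k in env.mark_of('wrist',n)])
d=snap('side');cv2.imwrite('pics/d14.png',cv2.resize(d['image'][130:240,180:330],(780,572),interpolation=cv2.INTER_CUBIC)[:,:,::-1])
```

```text
t 16.425 tcp [476.4 -13.4 122.2] q [ 0.3969 -0.3975 -0.5843  0.5857] F [-0.2 -0.3 -0.5] gap 87.3984900907746 j [-0.274  0.353  1.8   -0.003  0.989 -2.221]
[]
```

View pics/w14.png

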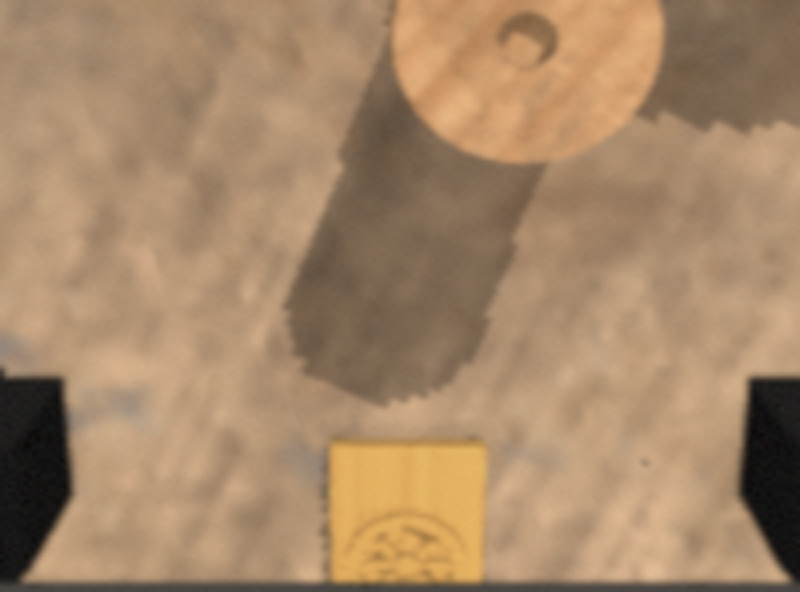

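View pics/d14.png

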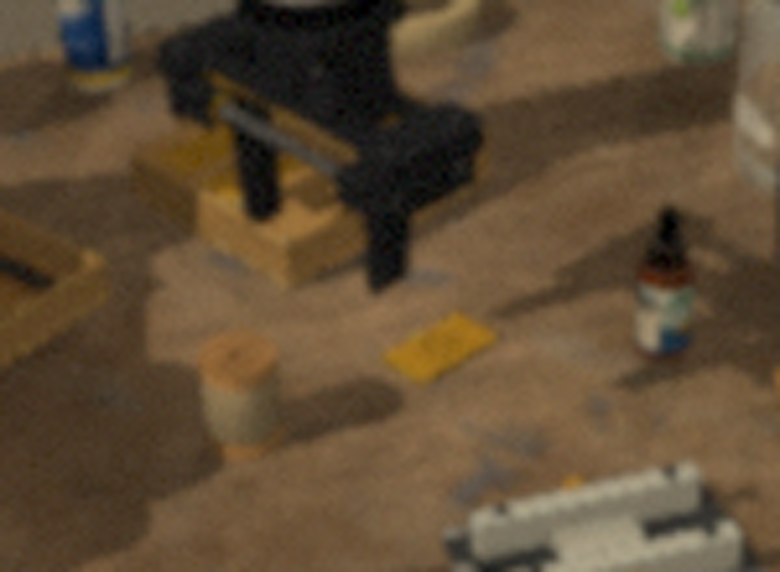

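The die lies flat on the bench, motif up and released (side crop (440,346)). Now I rise and turn 90° for the end grasp.

Run:
```python
from h import *
s=np.load('w14.npy',allow_pickle=True).item()
f=lambda p,z:onz(s,(p[0]/4+150-.4,p[1]/3.7+130-.4),z)
a=f((329,441),5);b=f((485,441),5);print(a,b,np.degrees(np.arctan2((b-a)[1],(b-a)[0]))-90,np.linalg.norm(b-a))
m=(a+b)/2;c=m+32*np.array([np.cos(np.radians(21.7)),np.sin(np.radians(21.7)),0]);print(c)
plan([c[0]-10,c[1]-30,230],toolR(21.7))
```

```text
[534.36022299  -9.21338962   5.        ] [521.19598389  23.95242729   5.        ] 21.649212022806495 35.68288948681748
[557.51034573  19.20141507   5.        ]
shift [ -23.9 -109.3  -66. ] rot [ 0.  90.  -0.1] |d| 130 |r| 90.0
```

Request:
servo_tool:
  motion:
    - [[-3,-20,-8,0,10,0,1],[-6,-40,-16,0,20,0,1],[-9,-60,-24,0,30,0,1],[-12,-80,-32,0,40,0,1],[-15,-90,-40,0,50,0,1],[-18,-100,-48,0,60,0,1],[-21,-109,-56,0,70,0,1],[-24,-109,-66,0,80,0,1]]

```text
t: 17.58
tcp_pos: [548.1, -10.5, 227.8]
orientation: [-0.681, 0.681, 0.19, -0.192]
force: [-0.3, -1.2, -0.1]
finger_gap: 87.8
```

Request:
servo_tool:
  motion:
    - [[0,0,0,0,10,0,1],[0,0,0,0,10,0,1],[0,0,0,0,10,0,1]]

```text
t: 17.95
tcp_pos: [547.4, -10.6, 227.7]
orientation: [-0.694, 0.694, 0.133, -0.136]
force: [0.7, -0.3, -0.2]
finger_gap: 88.3
```

Run:
```python
from h import *
o=st()
s=snap('wrist','w15.png');np.save('w15.npy',s,allow_pickle=True)
for n,z in [('die_round',0),('chase',0),('chase_bed',16)]:
  print(n,[(np.round(k['position'],1).tolist(),round(k['p'],2),np.round(onz(s,k['position'],z),1)) for k in env.mark_of('wrist',n)])
```

```text
t 17.95 tcp [547.4 -10.6 227.7] q [-0.6941  0.6944  0.1327 -0.1357] F [ 0.7 -0.3 -0.2] gap 88.25605956137322 j [-0.232  0.379  1.456 -0.002  1.31  -0.614]
die_round [([268.7, 148.6], 0.6, array([558.3,  16.8,  -0. ]))]
chase [([214.4, 296.5], 0.88, array([ 567.7, -198.2,    0. ]))]
chase_bed []
```

View pics/w15.png

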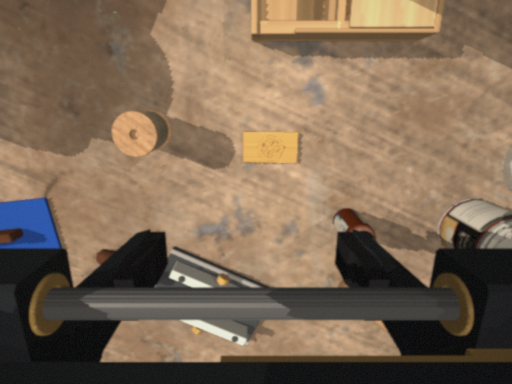

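Run:
```python
from h import *
s=np.load('w15.npy',allow_pickle=True).item()
im=s['image'][120:175,230:312];cv2.imwrite('pics/w15c.png',cv2.resize(im,None,fx=9,fy=9,interpolation=cv2.INTER_CUBIC)[:,:,::-1])
hsv=cv2.cvtColor(s['image'],cv2.COLOR_RGB2HSV);m=cv2.inRange(hsv,(15,120,120),(35,255,255));m[:,:230]=0;m[:,312:]=0;m[:120]=0;m[175:]=0
k,_=cv2.findContours(m,cv2.RETR_EXTERNAL,cv2.CHAIN_APPROX_NONE);k=max(k,key=cv2.contourArea);bx=cv2.boxPoints(cv2.minAreaRect(k));P=np.array([onz(s,b,5) for b in bx]);print(bx);print(np.round(P,1),P.mean(0))
e=[np.linalg.norm(P[i]-P[(i+1)%4]) for i in range(4)];print(e)
for i in range(4):
    v=P[(i+1)%4]-P[i];print(np.degrees(np.arctan2(v[1],v[0])))
```

```text
[[243.      161.99998]
 [243.      130.99998]
 [298.      130.99998]
 [298.      161.99998]]
[[535.6  -8.7   5. ]
 [522.4  25.    5. ]
 [581.4  48.7   5. ]
 [596.3  15.6   5. ]] [558.92300141  20.13986922   5.        ]
[np.float64(36.24211866402209), np.float64(63.5606393546367), np.float64(36.24782833077079), np.float64(65.35378260140864)]
111.44254310333172
21.87195736382051
-65.72232211071494
-158.10593247429057
```

View pics/w15c.png

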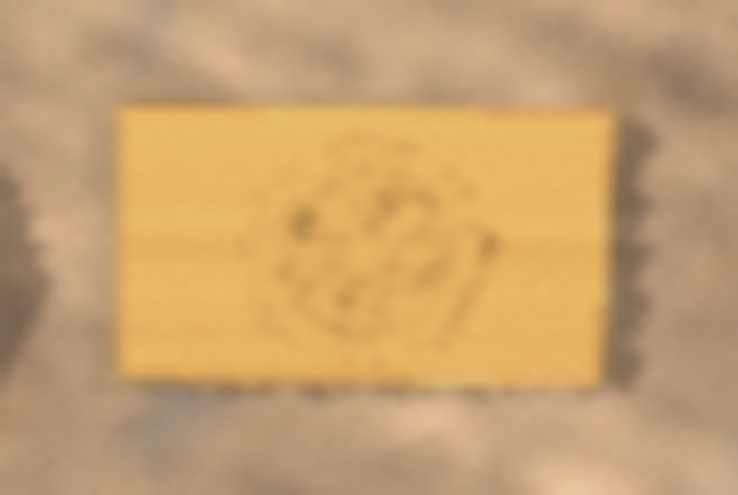

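Run:
```python
from h import *
plan([558.5,19.8,60],toolR(21.8));plan([558.5,19.8,9],toolR(21.8))
```

```text
shift [ 22.2 168.1  24.2] rot [-0.  -0.  -0.2] |d| 171 |r| 0.2
shift [ 22.4 219.1  24.2] rot [-0.  -0.  -0.2] |d| 222 |r| 0.2
```

Request:
servo_tool:
  motion:
    - [[10,50,12,0,0,0,1],[22,100,24,0,0,0,1],[22,145,24,0,0,0,1],[22,180,24,0,0,0,1],[22,200,24,0,0,0,1],[22,208,24,0,0,0,1],[22,208,24,0,0,0,1],[22,208,24,0,0,0,1]]

```text
t: 19.15
tcp_pos: [558.8, 19.3, 21.1]
orientation: [-0.694, 0.695, 0.132, -0.134]
force: [0.3, 0.4, 0.1]
finger_gap: 87.9
```

Run:
```python
from h import *
o=st()
s=snap('wrist','w16.png')
plan([558.5,19.8,9],toolR(21.8))
```

```text
t 19.15 tcp [558.8  19.3  21.1] q [-0.694   0.6949  0.1324 -0.1337] F [0.3 0.4 0.1] gap 87.86613975686917 j [-0.174  0.661  1.613 -0.002  0.869 -0.551]
shift [-0.1 12.1  0.6] rot [ 0.1 -0.1 -0.1] |d| 12 |r| 0.2
```

View pics/w16.png

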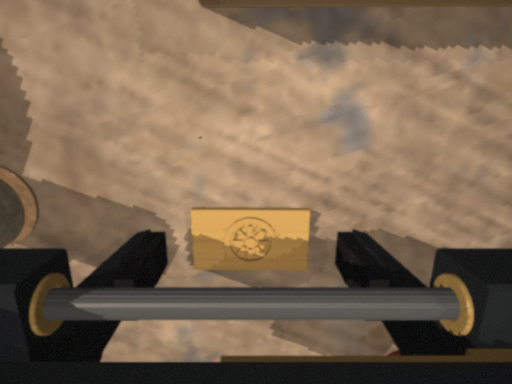

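Centred between the fingers: die columns 191–310, fingers 165/337. I lower and grip by the ends.

Request:
servo_tool:
  motion:
    - [[0,6,0.5,0,0,0,1],[0,10,0.5,0,0,0,1],[0,12,0.5,0,0,0,1],[0,12.2,0.5,0,0,0,1],[0,12.2,0.5,0,0,0,0.8],[0,12.2,0.5,0,0,0,0.6],[0,12.2,0.5,0,0,0,0.55],[0,12.2,0.5,0,0,0,0.55]]

```text
t: 20.2
tcp_pos: [558.9, 19.8, 8.5]
orientation: [-0.694, 0.695, 0.133, -0.133]
force: [3.8, 1.9, 5.2]
finger_gap: 63.6
```

Request:
servo_tool:
  motion:
    - [[0,0,0,0,0,0,0.5],[0,-5,0,0,0,0,0.5],[0,-20,0,0,0,0,0.5],[0,-50,0,0,0,0,0.5],[0,-70,0,0,0,0,0.5],[0,-70,0,0,0,0,0.5]]

```text
t: 20.95
tcp_pos: [558.7, 19.9, 79.5]
orientation: [-0.694, 0.695, 0.132, -0.133]
force: [-0.5, 0.4, -1.7]
finger_gap: 63.3
```

Run:
```python
from h import *
o=st()
s=snap('wrist','w17.png')
d=snap('side');cv2.imwrite('pics/d17.png',cv2.resize(d['image'][130:250,180:340],(800,600),interpolation=cv2.INTER_CUBIC)[:,:,::-1])
```

```text
t 20.95 tcp [558.7  19.9  79.5] q [-0.6939  0.695   0.1325 -0.1335] F [-0.5  0.4 -1.7] gap 63.262073719201176 j [-0.173  0.57   1.584 -0.002  0.988 -0.55 ]
```

View pics/w17.png

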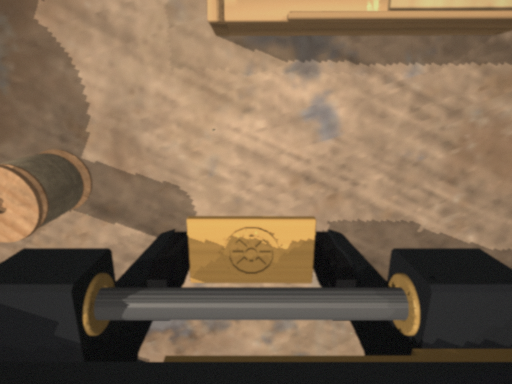

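View pics/d17.png

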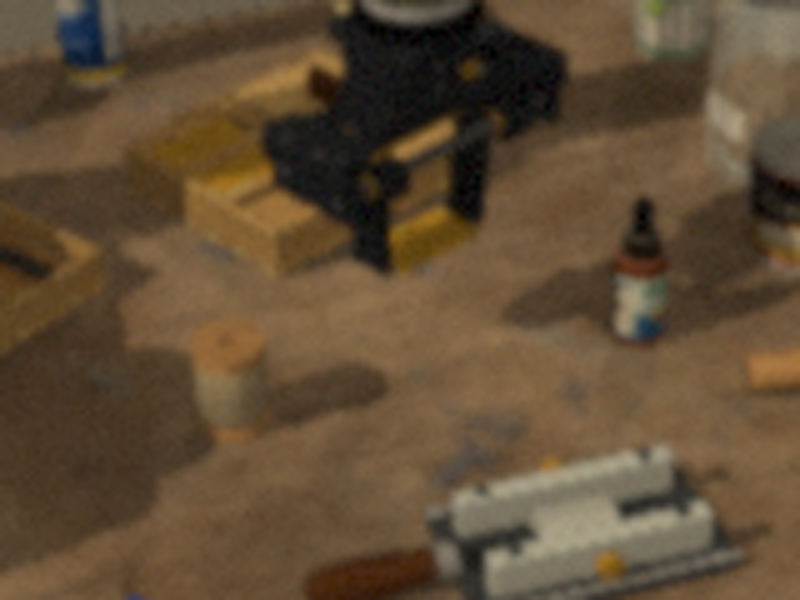

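The die is held flat by both ends. I travel past the chase, so the wrist camera can see it clear of the gripper.

Run:
```python
from h import *
plan([568,-275,190],toolR(1.8))
```

```text
shift [-100.  -112.2 -277.8] rot [ 0.  19.9 -0.3] |d| 316 |r| 19.9
```

Request:
servo_tool:
  motion:
    - [[0,-50,0,0,0,0,0.5],[-10,-90,-30,0,0,0,0.5],[-28,-112,-78,0,5,0,0.5],[-46,-112,-128,0,10,0,0.5],[-64,-112,-178,0,15,0,0.5],[-82,-112,-228,0,20,0,0.5],[-100,-112,-278,0,20,0,0.5],[-100,-112,-278,0,20,0,0.5]]

```text
t: 22.05
tcp_pos: [567.4, -278.3, 188.3]
orientation: [-0.707, 0.707, 0.007, -0.011]
force: [0.6, 0.2, -1.7]
finger_gap: 63.3
```

Run:
```python
from h import *
o=st()
s=snap('wrist','w18.png');np.save('w18.npy',s,allow_pickle=True);o=st()
for n,z in [('chase',0),('chase_bed',16)]:
  print(n,[(np.round(k['position'],1).tolist(),round(k['p'],2),np.round(onz(s,k['position'],z),1)) for k in env.mark_of('wrist',n)])
```

```text
t 22.05 tcp [ 567.4 -278.3  188.3] q [-0.707   0.7071  0.0069 -0.0109] F [ 0.6  0.2 -1.7] gap 63.2500790357758 j [-0.64   0.597  1.223 -0.004  1.326 -0.664]
t 22.1 tcp [ 567.7 -276.2  188.5] q [ 0.7073 -0.7068 -0.0076  0.0115] F [-0.7  0.9 -0.3] gap 63.47252211641619 j [-0.637  0.596  1.225 -0.003  1.326 -0.663]
chase [([251.0, 94.9], 0.77, array([ 564.4, -197.3,    0. ]))]
chase_bed [([251.6, 92.2], 0.97, array([ 565. , -195.2,   16. ]))]
```

View pics/w18.png

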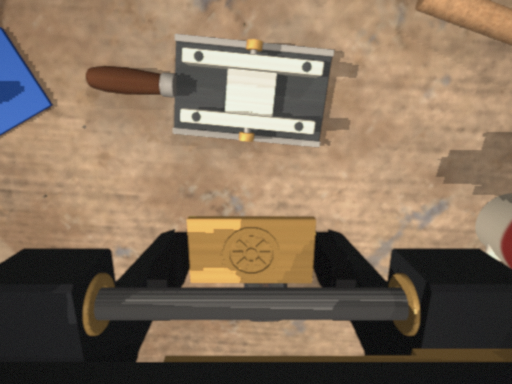

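Run:
```python
from h import *
st()
s=snap('wrist');np.save('w19.npy',s,allow_pickle=True)
im=s['image'][30:155,165:345];cv2.imwrite('pics/w19c.png',cv2.resize(im,None,fx=4.4,fy=4.4,interpolation=cv2.INTER_CUBIC)[:,:,::-1])
im=s['image'][200:300,170:335];cv2.imwrite('pics/w19d.png',cv2.resize(im,None,fx=4.8,fy=4.8,interpolation=cv2.INTER_CUBIC)[:,:,::-1])
```

```text
t 22.2 tcp [ 568.2 -274.2  189.4] q [ 0.7071 -0.707  -0.0089  0.0122] F [-0.1 -0.1 -1.4] gap 63.1848137885708 j [-0.634  0.594  1.226 -0.003  1.326 -0.663]
```

View pics/w19c.png

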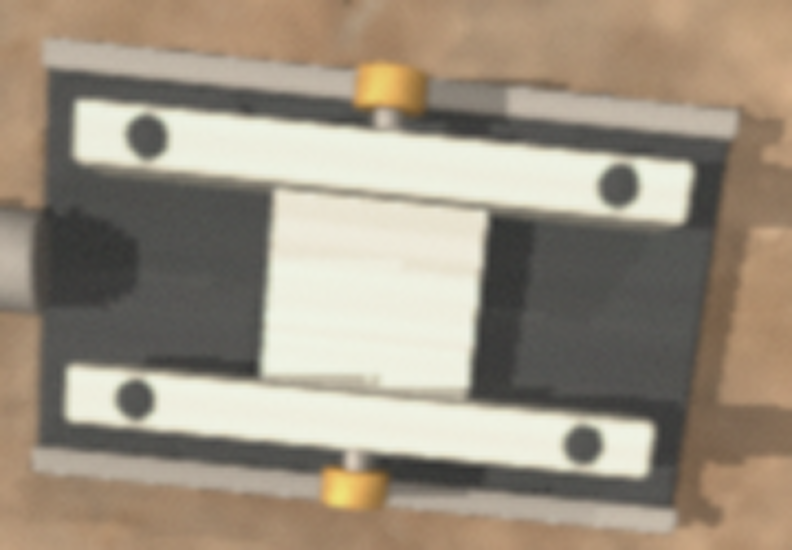

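View pics/w19d.png

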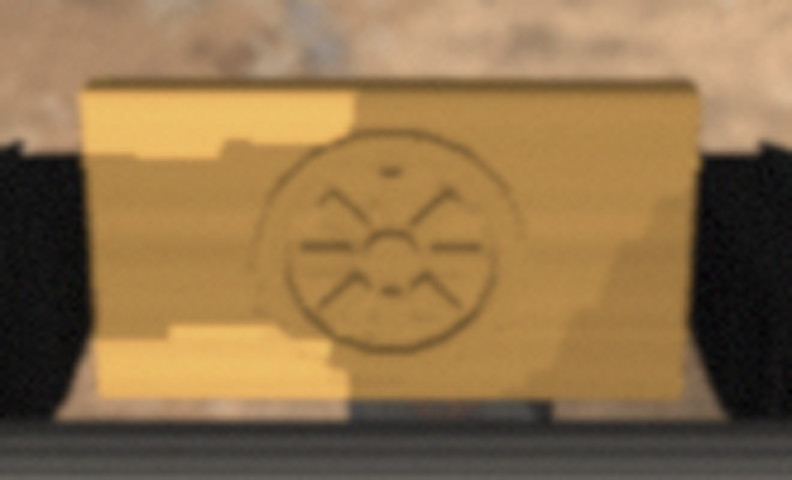

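```bash
cat > fit.py <<'E'
from h import *
from scipy.optimize import least_squares
s=np.load('w19.npy',allow_pickle=True).item()
c=lambda p:np.array([p[0]/4.4+165-.4,p[1]/4.4+30-.4])
M=[((73,100),(-63,32,32)),((693,163),(63,32,32)),((73,163),(-63,20,32)),((687,224),(63,20,32)),((66,366),(-63,-20,32)),((655,422),(63,-20,32)),((66,421),(-63,-32,32)),((649,478),(63,-32,32)),
 ((260,380),(-23,-20,16)),((468,397),(23,-20,16))]
def P(v,q):
    a=v[2];return np.array([v[0]+np.cos(a)*q[0]-np.sin(a)*q[1],v[1]+np.sin(a)*q[0]+np.cos(a)*q[1],q[2]+(v[3] if len(v)>3 else 0)])
def res(v): return np.concatenate([proj(s,P(v,q))-c(p) for p,q in M])
for v0 in ([566,-198,0.],[566,-198,0.,0.]):
    r=least_squares(res,v0,loss='soft_l1');print(np.round(r.x,2),'yaw',np.degrees(r.x[2]),'rms',np.sqrt(np.mean(res(r.x)**2)));print(np.round(res(r.x).reshape(-1,2),1).tolist())
# die in tool frame
p,T=pose()
d=lambda q:(q[0]/4.8+170-.4,q[1]/4.8+200-.4)
for q in [(80,88),(697,88),(98,399),(685,399)]:
    e,dr=ray(s,d(q));e=T.T@(e-p);dr=T.T@dr
    X=e+dr*(3.5-e[1])/dr[1];print('die tool',np.round(X,1))
E
python3 fit.py
```

```text
[ 5.6341e+02 -1.9574e+02 -6.0000e-02] yaw -3.6518884026803815 rms 0.2990495075147994
[[0.3, -0.2], [0.2, -0.4], [-0.1, 0.0], [-0.5, -0.0], [0.2, -0.2], [0.2, -0.1], [-0.1, 0.3], [-0.3, -0.0], [0.4, 0.1], [-0.5, 0.7]]
[ 5.6342e+02 -1.9574e+02 -6.0000e-02  1.7000e-01] yaw -3.6512584501242764 rms 0.29779009990120675
[[0.3, -0.2], [0.3, -0.4], [-0.1, -0.0], [-0.4, -0.0], [0.2, -0.2], [0.2, -0.1], [-0.2, 0.4], [-0.3, 0.0], [0.4, 0.1], [-0.5, 0.7]]
die tool [-32.    3.5  17.8]
die tool [31.3  3.5 17.8]
die tool [-32.2   3.5 -18.4]
die tool [ 32.    3.5 -18.5]
```

The chase fits at (563.4, -195.7) with yaw -3.65° and 0.3 px rms. The die sits true in the fingers. Now over the bed.

Run:
```python
from h import *
st();plan([563.5,-195.4,60],toolR(-3.65))
```

```text
t 22.25 tcp [ 568.4 -273.9  189.8] q [-0.7069  0.7071  0.0093 -0.0123] F [ 0.   0.6 -1.2] gap 62.93060056365868 j [-0.633  0.593  1.226 -0.003  1.326 -0.663]
shift [ -2.  129.8  78.7] rot [ 0.   5.4 -0.2] |d| 152 |r| 5.4
```

Request:
servo_tool:
  motion:
    - [[0,0,30,0,5.4,0,0.5],[-2,30,65,0,5.4,-0.2,0.5],[-2,75,78.7,0,5.4,-0.2,0.5],[-2,110,78.7,0,5.4,-0.2,0.5],[-2,129.8,78.7,0,5.4,-0.2,0.5],[-2,129.8,78.7,0,5.4,-0.2,0.5],[-2,129.8,78.7,0,5.4,-0.2,0.5]]

```text
t: 23.12
tcp_pos: [564.2, -196.4, 61.6]
orientation: [-0.706, 0.707, -0.022, 0.023]
force: [0.7, 0.6, -1.0]
finger_gap: 63.0
```

Run:
```python
from h import *
s=snap('wrist','w20.png');s=snap('side')
cv2.imwrite('pics/d20.png',cv2.resize(s['image'][190:270,240:360],None,fx=6.5,fy=6.5,interpolation=cv2.INTER_CUBIC)[:,:,::-1])
st();plan([563.5,-195.4,24.5],toolR(-3.65))
```

```text
t 23.225 tcp [ 564.2 -196.7   61.7] q [-0.7059  0.7075 -0.0221  0.0236] F [-0.3 -0.1 -1. ] gap 63.34596941463393 j [-5.310e-01  6.640e-01  1.471e+00 -1.000e-03  1.004e+00 -4.660e-01]
shift [-0.9 37.2  1.3] rot [ 0.1 -0.1  0.1] |d| 37 |r| 0.2
```

View pics/w20.png

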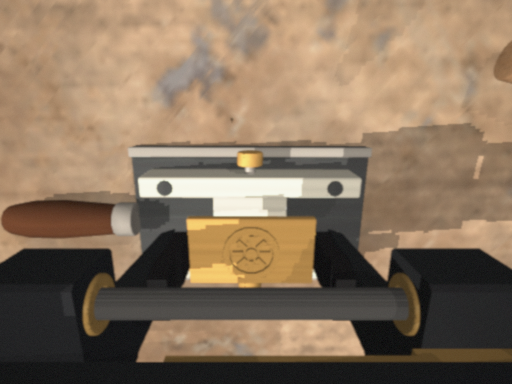

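View pics/d20.png

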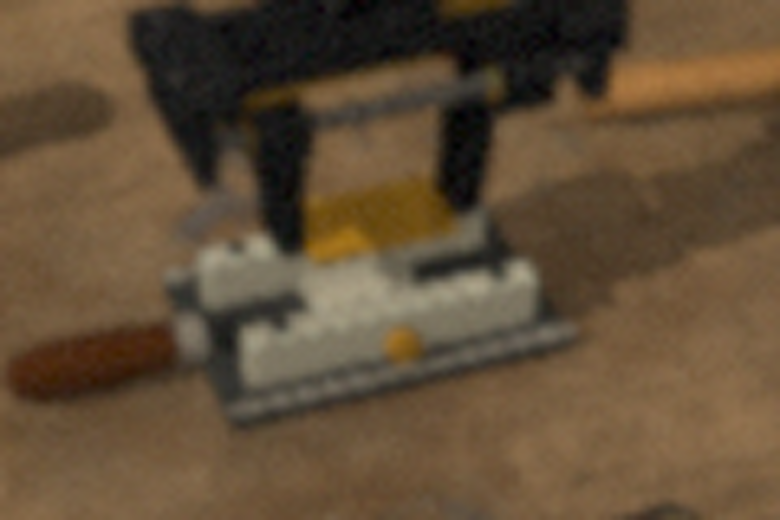

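Run:
```python
from h import *
s=snap('wrist');np.save('w21.npy',s,allow_pickle=True)
im=s['image'][140:225,125:375];cv2.imwrite('pics/w21.png',cv2.resize(im,None,fx=3.2,fy=5,interpolation=cv2.INTER_CUBIC)[:,:,::-1])
```

```text
(no output)
```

View pics/w21.png

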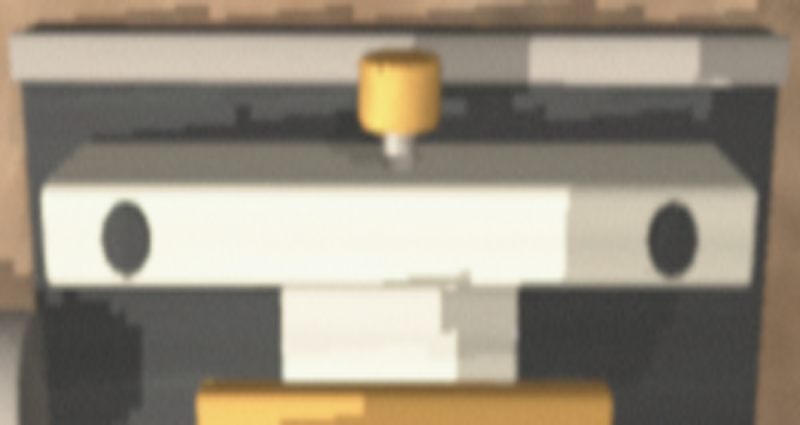

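Run:
```python
from h import *
from scipy.optimize import least_squares
s=np.load('w21.npy',allow_pickle=True).item()
c=lambda p:np.array([p[0]/3.2+125-.35,p[1]/5+140-.4])
M=[((40,188),(-63,32,32)),((757,188),(63,32,32)),((47,285),(-63,20,32)),((752,285),(63,20,32))]
def P(v,q):
    a=v[2];return np.array([v[0]+np.cos(a)*q[0]-np.sin(a)*q[1],v[1]+np.sin(a)*q[0]+np.cos(a)*q[1],q[2]])
res=lambda v:np.concatenate([proj(s,P(v,q))-c(p) for p,q in M])
r=least_squares(res,[563,-196,0.]);print(r.x,np.degrees(r.x[2]),np.round(res(r.x).reshape(-1,2),1).tolist())
p,T=pose();b=np.array([*r.x[:2],16]);print('bed in tool',T.T@(b-p)); st()
```

```text
[ 5.63461853e+02 -1.95964860e+02 -6.54268627e-02] -3.7486831016694993 [[0.0, -0.5], [0.3, -0.5], [-0.0, 0.5], [-0.3, 0.5]]
bed in tool [-0.77663888 45.49867741  0.83668475]
t 23.275 tcp [ 564.1 -196.8   61.5] q [-0.706   0.7075 -0.0222  0.0235] F [ 0.5 -0.3 -0.7] gap 63.012090653053725 j [-5.310e-01  6.640e-01  1.471e+00 -1.000e-03  1.004e+00 -4.660e-01]
```

Request:
servo_tool:
  motion:
    - [[-0.3,6,1.1,0,0.1,0,0.5],[-0.6,14,1.1,0,0.1,0,0.5],[-0.6,22,1.1,0,0.1,0,0.5],[-0.6,29,1.1,0,0.1,0,0.5],[-0.6,33,1.1,0,0.1,0,0.5],[-0.6,34,1.1,0,0.1,0,0.5],[-0.6,34,1.1,0,0.1,0,0.5]]

```text
t: 24.15
tcp_pos: [563.2, -195.7, 26.6]
orientation: [-0.706, 0.707, -0.023, 0.024]
force: [-0.3, -0.3, -1.8]
finger_gap: 63.1
```

Run:
```python
from h import *
s=snap('wrist');st()
cv2.imwrite('pics/w22.png',cv2.resize(s['image'][180:300,150:350],None,fx=4,fy=4.9,interpolation=cv2.INTER_CUBIC)[:,:,::-1])
```

```text
t 24.2 tcp [ 563.3 -195.7   26.7] q [-0.7062  0.7073 -0.0234  0.0238] F [-0.3 -0.2 -0.8] gap 63.25150417373292 j [-5.300e-01  7.130e-01  1.491e+00 -1.000e-03  9.360e-01 -4.630e-01]
```

View pics/w22.png

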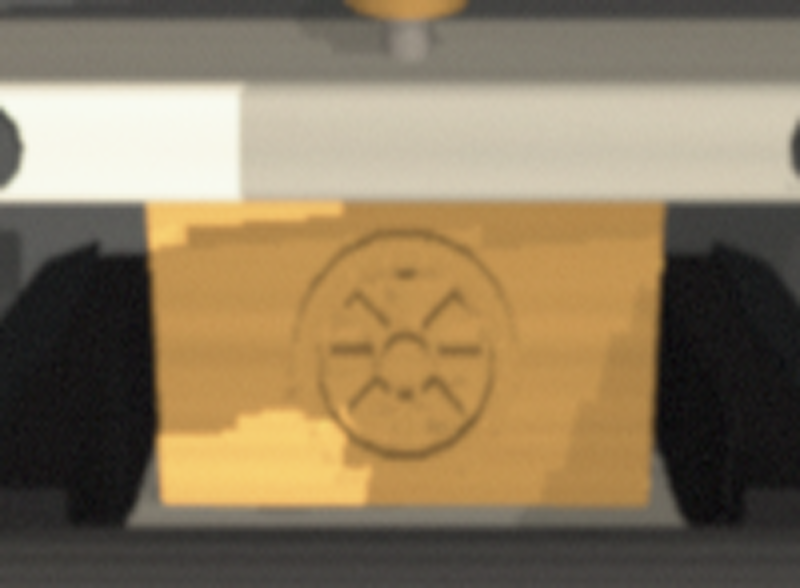

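The die is between the cheeks with no side force. I lower it to contact.

Request:
servo_tool:
  motion:
    - [[0,0.5,0,0,0,0,0.5],[0,1,0,0,0,0,0.5],[0,1.5,0,0,0,0,0.5],[0,1.8,0,0,0,0,0.5],[0,1.8,0,0,0,0,0.5]]

```text
t: 24.82
tcp_pos: [563.2, -195.6, 24.6]
orientation: [-0.706, 0.707, -0.023, 0.024]
force: [-0.4, 0.1, -1.0]
finger_gap: 63.4
```

Request:
servo_tool:
  motion:
    - [[0,0.4,0,0,0,0,0.5],[0,0.8,0,0,0,0,0.5],[0,0.8,0,0,0,0,0.5]]

```text
t: 25.2
tcp_pos: [563.2, -195.7, 24.4]
orientation: [-0.706, 0.707, -0.023, 0.024]
force: [-2.4, 1.1, 6.2]
finger_gap: 63.4
```

The die is seated on the bed (7 N). I release and rise.

Request:
servo_tool:
  motion:
    - [[0,0.5,0,0,0,0,0.6],[0,0.3,0,0,0,0,0.9],[0,0,0,0,0,0,0.9],[0,0,0,0,0,0,0.9],[0,-15,0,0,0,0,0.9],[0,-50,0,0,0,0,0.9],[0,-100,-40,0,0,0,0.9],[0,-140,-80,0,0,0,0.9]]

```text
t: 26.2
tcp_pos: [557.9, -276.0, 167.2]
orientation: [-0.706, 0.708, -0.023, 0.024]
force: [0.4, -0.6, -0.2]
finger_gap: 79.3
```

Request:
servo_tool:
  motion:
    - [[0,-10,-10,0,0,0,0.9],[0,-10,-10,0,0,0,0.9],[0,-10,-10,0,0,0,0.9]]

```text
t: 26.58
tcp_pos: [556.9, -283.7, 172.3]
orientation: [0.707, -0.706, 0.024, -0.022]
force: [0.2, 0.6, 0.1]
finger_gap: 79.4
```

Run:
```python
from h import *
st();s=snap('wrist');np.save('w23.npy',s,allow_pickle=True)
cv2.imwrite('pics/w23.png',cv2.resize(s['image'][20:170,150:350],None,fx=4,fy=4,interpolation=cv2.INTER_CUBIC)[:,:,::-1])
s=snap('side');cv2.imwrite('pics/d23.png',cv2.resize(s['image'][130:270,160:350],None,fx=4.2,fy=4.2,interpolation=cv2.INTER_CUBIC)[:,:,::-1])
s=snap('scene');cv2.imwrite('pics/s23.png',cv2.resize(s['image'][150:280,170:400],None,fx=3.4,fy=3.4,interpolation=cv2.INTER_CUBIC)[:,:,::-1])
```

```text
t 26.575 tcp [ 556.9 -283.7  172.3] q [ 0.707  -0.7065  0.024  -0.0224] F [0.2 0.6 0.1] gap 79.35385565285445 j [-6.580e-01  5.940e-01  1.272e+00 -1.000e-03  1.278e+00 -5.920e-01]
```

View pics/w23.png

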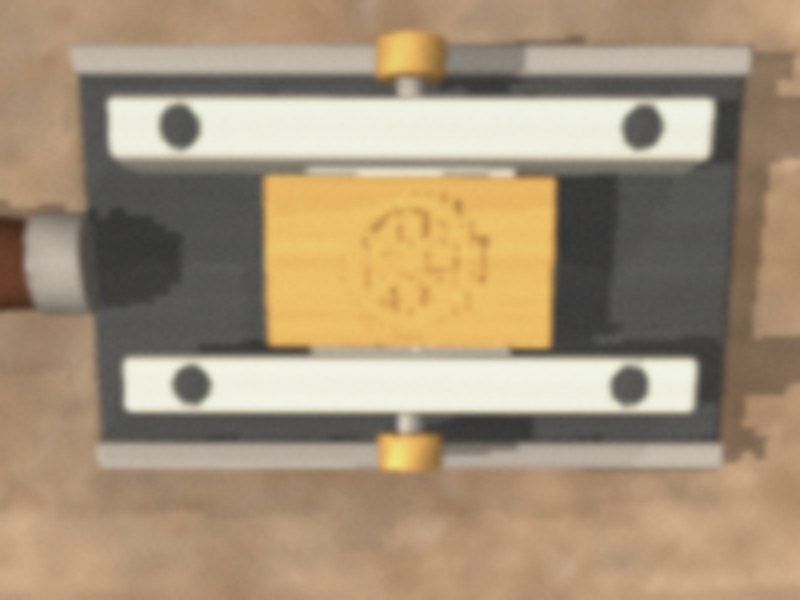

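View pics/d23.png

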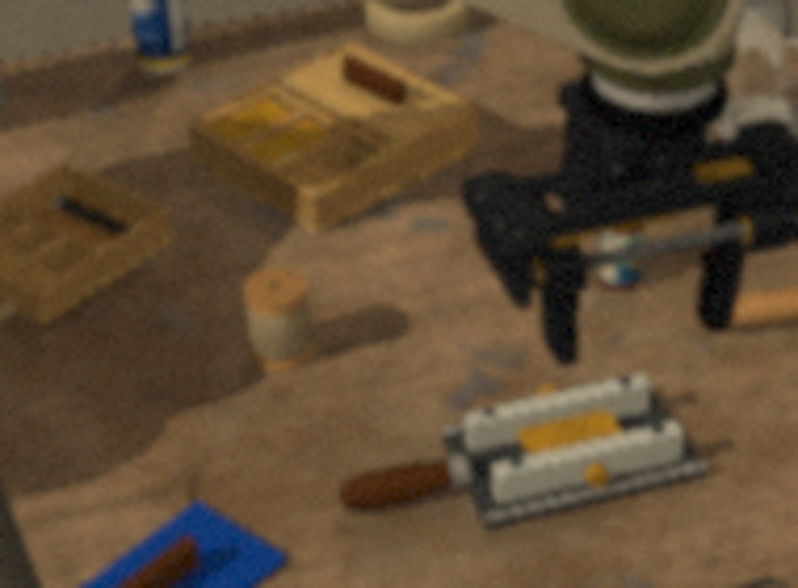

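View pics/s23.png

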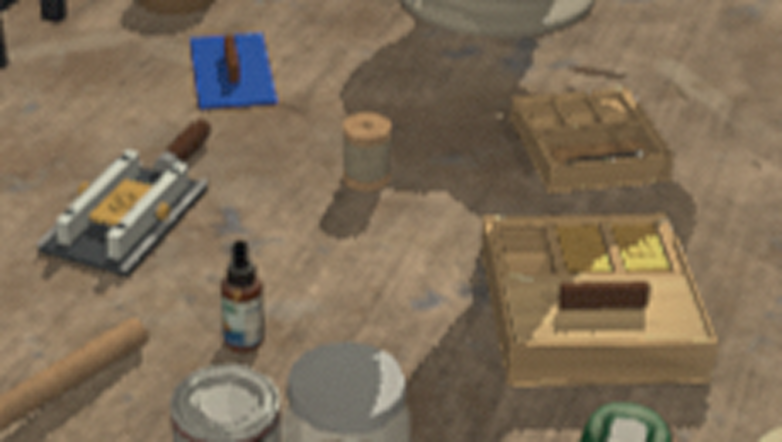

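Run:
```python
from h import *
from scipy.optimize import least_squares
s=np.load('w23.npy',allow_pickle=True).item()
c=lambda p:np.array([p[0]/4+150-.4,p[1]/4+20-.4])
def fit(M):
    def P(v,q):
        a=v[2];return np.array([v[0]+np.cos(a)*q[0]-np.sin(a)*q[1],v[1]+np.sin(a)*q[0]+np.cos(a)*q[1],q[2]])
    res=lambda v:np.concatenate([proj(s,P(v,q))-c(p) for p,q in M])
    r=least_squares(res,[563,-196,0.]);print(np.round(r.x,2),np.degrees(r.x[2]),np.abs(res(r.x)).max());return r.x
a=fit([((107,97),(-63,32,32)),((716,97),(63,32,32)),((109,159),(-63,20,32)),((712,159),(63,20,32)),((122,358),(-63,-20,32)),((699,358),(63,-20,32)),((124,413),(-63,-32,32)),((696,413),(63,-32,32))])
b=fit([((263,177),(-32,18,21)),((557,177),(32,18,21)),((267,348),(-32,-18,21)),((553,347),(32,-18,21))])
d=b-a;t=a[2];print('die in chase',np.cos(t)*d[0]+np.sin(t)*d[1],-np.sin(t)*d[0]+np.cos(t)*d[1],np.degrees(d[2]))
```

```text
[ 5.6347e+02 -1.9577e+02 -7.0000e-02] -3.812855317755101 0.5412533739787762
[ 5.6337e+02 -1.9583e+02 -6.0000e-02] -3.7088017231805797 0.5315719425444172
die in chase -0.09900883808371279 -0.06770930032553071 0.10405359457452108
```

The die is centred to 0.1 mm and 0.1°, sitting at bed height. The other dies, the cover and the bystanders are unchanged, so I hand in.

```bash
python3 -c "
from rig import env
print(env.finish_job())"
```

```text
the job is handed in; nothing more can be done
None
```

The round-motif die is on the bed of the chase, flat and motif up, and the job is handed in after about 27 s of the 72 s allowed.

**What I did, in order:**
- I slid the wooden cover back along its rails to the end stop, which opened all three pockets.
- I pressed down the far end of the round-motif die (pocket at y = -48), drew it back, and it stayed tipped by itself.
- I took it by the raised end, laid it flat on the bare bench motif up, and let go.
- I took it again by its two ends, lowered it onto the bed until I felt about 7 N of contact, then released and withdrew.

**Last checks:** the die measures within about 0.1 mm and 0.1° of the chase's centre, and fits the height of the bed. In the pictures the other two dies lie in their pockets, the cover is in its rails at the stop, and the bystanders in those views stand where they were. The try_weight was outside the final crops, so I did not re-check it, but the arm did not go near it.

**One thing not as smooth:** while drawing the die back, the fingertips read about 60 N. They were against the die at its stop, or against the pocket's back wall. That is under the 120 N wrist limit. If the 40 N limit on arm and gripper-body contact is taken to cover the fingertips, this would exceed it. I eased off at once.

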